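Refit the vial carousel and lock it with a push-on axle cap

ROBOT

A 7-joint arm with a two-finger parallel gripper is mounted at the origin on a cart in front of the work surface, level with it; the furniture and walls round the work are solid. World frame = base frame: x ahead of the robot, y to its left, z up, the work surface at z = 0. Lengths are in m, angles in rad, forces in N, time in s.
With the tool pointing down it reaches from about 0.4 to 0.875 m from the base axis. Payload 6.5 kg.
Tool frame: the origin (TCP) lies midway between the tips of the shut fingers; the grasp point (between the pads) lies 19 mm behind it; y points along the fingers, x is the direction in which the jaws open and shut, and the axes are right-handed (so a half turn about y gives the same grasp; the last joint's range is limited). The gripper opens to 85 mm and grips with 20 to 120 N. Pads are 22 mm wide; open, the fingers measure 114 mm over their backs; the gripper's body (76 mm by 85 mm) begins 54 mm behind the grasp point. The pads swing forward as they close: fully open they stand 13 mm farther back than shut.
Start: joints at [1.105, 0.536, -0.004, 1.538, 0.003, 1.067, -0.071], TCP at [0.253, -0.599, 0.231] pointing down, gripper open.
Joint ranges: [-2.7, 2.7], [-0.37, 2.16], [-1.27, 1.26], [0.24, 2.4], [-1.31, 4.45], [0.19, 1.91], [-2.76, 2.76]. Speed limits (rad/s): [2.39, 2.39, 3.14, 3.14, 3.14, 3.14, 3.14].

INTERFACE

Orientations are given as a 3x3 rotation matrix whose columns are the frame's x, y, z axes.
In Python, from bench import env gives the robot as it stands. The module is installed in compiled form; this text tells all that it offers.
- The arm moves only by the tool apply_moves, never from a script. Its argument "targets" is a list of rows, each an object with "linear": the shift along the tool's x, y, z in cm, a list of three; "yaw": the turn about the tool's y in degrees; "jaw": the opening in per cent of the stroke, from 0 (shut) to 100 (fully open). A call has 1 to 12 rows; each row is the pose to reach, as a shift and turn from the pose commanded when the call began, along the tool's axes at that moment; what a row does not reach only later rows make up. A row lasts 1/10 s, in which the tool goes at most 50 mm and 8.59 degrees, less where a joint would pass 70% of its speed; a pose out of reach is approached as far as the arm can. A call with a gripper value outside its range is refused whole. The fingers move at their own pace and stop on an object; "newtons" is the grip in N (left out, the last holds). Time passes only in rows, so rows that repeat a pose let the fingers close. It gives the time, the measured TCP pose, the force and the opening at its end, in the units of the state.
- env.read_state(): the state, without advancing time (a new reading comes with each control period).
- env.snapshot(name): name is "scene" or "top"; returns a dict with "img" (420x560x3 uint8, blue, green, red), "z_map" (420x560 float32, m along the optical axis (not along the pixel's ray), 0 where there is no reading), "camera_matrix" (3x3 intrinsics, pixels), "rvec" (rotation vector, rad) and "tvec" (3), from world to camera coordinates, as OpenCV has them. Camera axes: x right, y down, z forward; pixel columns grow to the right and rows downward; lengths in m; the calibration is good to about 2 mm. A picture is of the moment at which its call begins.
- env.sign_off(): hands the job in, once; it reports no verdict.
The state is a dict: "t": time; "joint_positions": joint angles; "qvel": joint speeds; "effort": joint torques, N m; "eef_pos": TCP position; "orientation": TCP orientation; "ft_force": force on the tool from outside, world axes, zero at the start; "torque": the same for the moment, N m; "opening": finger opening in m.
Only numpy, scipy, OpenCV 4.12 (cv2) and the standard library are available. Lean on these libraries where they do the work, as an engineer would, in place of code of your own. Each camera call takes 0.05 s, during which the arm holds its last target.

TASK

Refit the vial carousel after its service: lower the platter over the drive's spindle until it rests on the bearing collar, then push the brass-coloured axle cap straight down the plain spindle until its teeth bite and hold the wave spring on the hub firmly squeezed, so that the platter has no play when you let go. Stop pressing as soon as the spring is well loaded: do not drive it flat, be gentle with the small bearing, and leave the beaker, the flask and the bottle standing where they are.

Things in the scene. Friction and masses are not known exactly. Their poses are not given: they have to be found in the camera images.
- drive: Carousel drive, fixed: low white box 190 x 150 x 48 mm, dark control strip along its front (-x) edge. Origin: middle of its underside; +x to its back, z up. 25 mm behind the origin a steel bearing collar 30 mm across has its flat top at z = 56 mm, and a plain round spindle rises from it. The bearing bears no more than 45 N.
- spindle_tip (a point): Topmost point of the plain steel spindle, 10 mm across, end domed (hemispherical), axis vertical; 72 mm above the flat top of the bearing collar and 128 mm above the drive's origin.
- platter: Loose teal vial platter, 0.3 kg, upright on the worktop: disc 128 mm across with eight vial pockets, its flat top 24 mm above the origin; in the middle a bare aluminium hub 36 mm across from 0 to 50 mm (grip it above the disc), bored 12.4 mm right through. Origin: centre of the hub's underside; z up. On the collar its origin is 56 mm above the drive's.
- hub_top (a point): Centre of the hub's upper rim. In it sit captive shims, 27 mm across, and on them a wave spring, both clear of the spindle. The spring's free top is 2.5 to 10.5 mm above this point, different every time and not measured: feel for it. It yields about 8 N per mm and is flat after 2.2 mm (18 N); over 22 N damages it. Platter seated, the spindle stands 22 mm above this point.
- cap: Loose brass-coloured axle cap (capped push nut), 54 g, standing mouth down in the tray: round shell 23 mm across, 26 mm tall, top closed; at the mouth a flange 28 mm across, 1.6 mm thick (grip the shell above it). Mouth 12.6 mm wide. Origin: centre of the mouth, on the axis; z towards the closed top.
- cap_top (a point): Centre of the cap's closed top, 26 mm from its mouth. Inside, twelve sprung teeth meet the spindle's dome when the mouth is about 6 mm below the tip and ride on its full width from 8 mm. Sliding down takes 6 to 13 N while it moves (1 to 6 N remain when halted); upwards the teeth hold about 10 N. Once the flange meets the wave spring the push grows by about 8 N per mm.
- tray: Fixed shallow grey parts tray, 130 x 110 x 12 mm, 3 mm walls, its blue-grey lined floor 3 mm above the worktop. Origin: middle of its underside.
- beaker: Glass beaker, 70 mm across, 82 mm tall, standing at the back on the left. Origin: centre of its underside. Leave alone.
- flask: Conical glass flask, 64 mm across, 105 mm tall, standing behind the drive. Origin: centre of its underside. Leave alone.
- bottle: Reagent bottle with a blue cap, 57 mm across, 111 mm tall, standing at the back on the right. Origin: centre of its underside. Leave alone.

How it is judged:
On the way, in this order (a step that is already met when the one before it is completed fails the run):
1. the platter is down on the bearing collar, with the spindle through its hub (z of platter in the frame of drive below 0.058 m and horizontal distance between platter and spindle_tip below 0.003 m and angle between platter's own z axis and vertical below 0.05 rad), for 0.2 s.
2. the cap is started squarely on the spindle, over the seated platter (all of step 1 and horizontal distance between cap and spindle_tip below 0.003 m and angle between cap's own z axis and vertical below 0.09 rad and z of cap in the frame of drive below 0.121 m), for 0.1 s.
At the end, for the whole second after the job is handed in: Platter on the collar (origin under 58 mm above the drive's, within 3 mm of the axis, upright within 0.05 rad); cap on the spindle (within 3 mm, upright within 0.09 rad, mouth 7 mm or more below the tip) keeping the spring loaded with 3 to 20 N by its own grip; both at rest (all of step 2 and contact force between cap and platter between 3 and 20 N and linear speed of each of platter, cap below 0.02 m/s); the robot touches nothing.
It fails at once if the cap presses the wave spring with more than 22 N (contact force between cap and platter above 22 N).
It fails at once if the platter hits or loads the drive's bearing with more than 45 N (contact force between platter and drive above 45 N).
It fails at once if the beaker is moved by more than 30 mm or tipped (distance of beaker from where it was at the start of the episode above 0.03 m or angle between beaker's own z axis and vertical above 0.3 rad).
It fails at once if the flask is moved by more than 30 mm or tipped (distance of flask from where it was at the start of the episode above 0.03 m or angle between flask's own z axis and vertical above 0.3 rad).
It fails at once if the bottle is moved by more than 30 mm or tipped (distance of bottle from where it was at the start of the episode above 0.03 m or angle between bottle's own z axis and vertical above 0.3 rad).
It also fails if it takes over 67 s, if anything falls off the work surface, if the arm or the gripper's body presses on something with over 40 N, if the wrist force passes 120 N, or if a joint passes its speed limit or range.

## Working session

There is one attempt and no reset: what is moved stays moved. The work goes in short steps, Python scripts to look and compute and a tool call to move; the robot and the scene stay as the last step left them, time stands still between calls to the robot, and variables do not carry over. Pictures are saved under pics/ and viewed, and the job is handed in when it is done.

Besides the shell and the picture viewer there is one more tool, called after "Request:" as a command line: name --argument value ..., lists and objects as JSON in quotes. apply_moves: Moves the arm, as the interface text tells. Its arguments: {"type":"object","properties":{"targets":{"type":"array"},"newtons":{"type":"number"}},"required":["targets"]}

```bash
mkdir -p pics; cat > h.py <<'E'
import numpy as np,cv2
from bench import env
def snap(n,f=None):
    s=env.snapshot(n)
    if f: cv2.imwrite('pics/'+f,s['img'])
    return s
def cam(s):
    R=cv2.Rodrigues(np.array(s['rvec'],float))[0];t=np.array(s['tvec'],float).ravel();return np.array(s['camera_matrix']),R,t
def ray(s,u,v,z):
    K,R,t=cam(s);d=R.T@np.linalg.inv(K)@np.array([u,v,1.]);c=-R.T@t
    return c+d*(z-c[2])/d[2]
def cloud(s):
    K,R,t=cam(s);Z=s['z_map'];v,u=np.indices(Z.shape)
    P=np.stack([(u-K[0,2])/K[0,0]*Z,(v-K[1,2])/K[1,1]*Z,Z],-1)
    return (P-t)@R
def proj(s,p):
    K,R,t=cam(s);q=K@(R@np.array(p)+t);return q[:2]/q[2]
E
python3 - <<'E'
from h import *
for n in('scene','top'):
    s=snap(n,n+'0.png');K,R,t=cam(s);print(n,-R.T@t,K[0,0]);np.savez('/tmp/'+n,**{k:np.array(x) for k,x in s.items()})
st=env.read_state();print({k:np.round(v,3) for k,v in st.items()})
E
```

```text
scene [-0.28139821  0.61008529  0.77633   ] 506.3644289592614
top [0.35331529 0.13806306 1.53368907] 539.6583253216396
{'t': np.float64(0.1), 'joint_positions': array([ 1.105,  0.537, -0.004,  1.539,  0.003,  1.067, -0.071]), 'qvel': array([ 0.001, -0.003,  0.   , -0.003, -0.   ,  0.   , -0.002]), 'effort': array([ 3.0000e-03, -5.8457e+01,  1.0530e+00, -2.5977e+01,  1.3000e-02,
        5.0000e-03,  0.0000e+00]), 'eef_pos': array([ 0.253, -0.598,  0.23 ]), 'orientation': array([[ 0.389, -0.001,  0.921],
       [-0.921,  0.001,  0.389],
       [-0.002, -1.   , -0.   ]]), 'ft_force': array([-0.772,  0.34 , -1.225]), 'torque': array([-0.012, -0.01 , -0.001]), 'opening': np.float64(0.086)}
```

View pics/scene0.png

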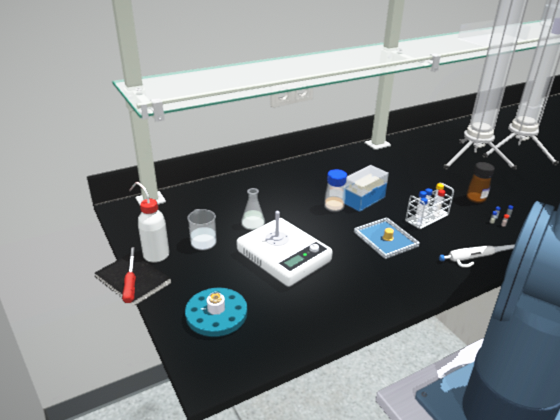

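View pics/top0.png

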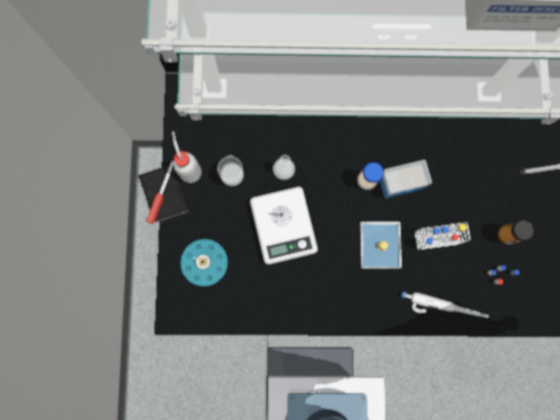

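```bash
python3 - <<'E'
from h import *
a=dict(np.load('/tmp/scene.npz'));b=dict(np.load('/tmp/top.npz'))
def crop(s,u,v,w,h,k): return cv2.resize(s['img'][v:v+h,u:u+w],(w*k,h*k),interpolation=cv2.INTER_NEAREST)
A=np.hstack([crop(a,240,195,80,60,5),crop(b,250,185,80,60,5)])
B=np.hstack([crop(a,176,275,80,60,5),crop(b,165,235,80,60,5)])
cv2.imwrite('pics/c1.png',np.vstack([A,B]))
C=np.hstack([crop(a,350,210,80,60,5),crop(b,345,215,80,60,5)]);cv2.imwrite('pics/c2.png',C)
for s,pts in((a,[(216,297),(216,320),(277,213),(277,240),(388,234),(300,262),(280,60),(250,85),(150,220)]),(b,[(203,262),(203,280),(275,215),(283,215),(383,245),(283,250),(300,30),(300,110),(300,47)])):
    P=cloud(s)
    for u,v in pts: print((u,v),s['img'][v,u],P[v,u].round(4))
E
```

```text
(216, 297) [115 144 161] [0.4685 0.3367 0.0468]
(216, 320) [198 172  52] [0.4298 0.3544 0.0229]
(277, 213) [211 199 195] [0.5878 0.1279 0.124 ]
(277, 240) [199 188 185] [0.5792 0.1316 0.0522]
(388, 234) [ 64 131 156] [ 0.5049 -0.1533  0.0226]
(300, 262) [79 75 70] [0.4845 0.1233 0.0488]
(280, 60) [240 241 239] [ 0.9987 -0.1023  0.3435]
(250, 85) [249 252 250] [0.7869 0.0968 0.3656]
(150, 220) [252 252 252] [0.7015 0.3974 0.1201]
(203, 262) [111 130 127] [0.4615 0.3459 0.0063]
(203, 280) [178 165  82] [0.4101 0.3413 0.0288]
(275, 215) [170 166 164] [0.5905 0.144  0.0515]
(283, 215) [193 189 187] [0.5862 0.1221 0.0798]
(383, 245) [148 221 241] [ 0.5113 -0.159   0.0341]
(283, 250) [150 163 133] [0.493  0.121  0.0527]
(300, 30) [217 217 216] [0.8239 0.1012 0.6495]
(300, 110) [173 180 178] [0.7818 0.0886 0.3644]
(300, 47) [167 173 171] [0.7839 0.1018 0.6661]
```

View pics/c1.png

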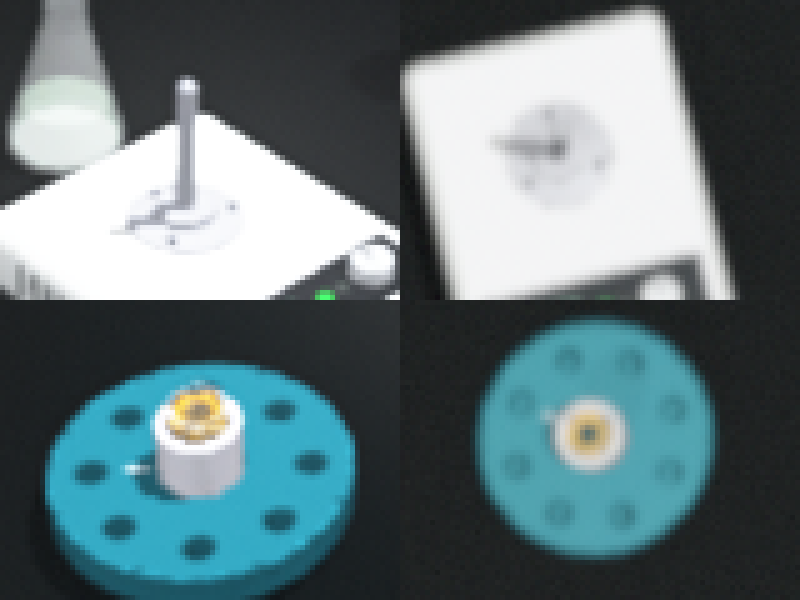

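View pics/c2.png

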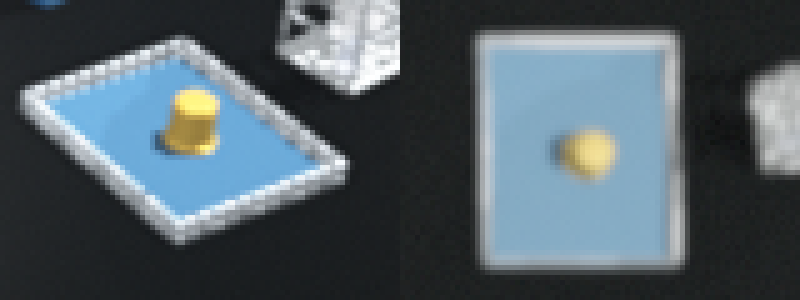

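```bash
cat > m.py <<'E'
from h import *
def big(m):
    c,_=cv2.findContours(m.astype(np.uint8),cv2.RETR_EXTERNAL,cv2.CHAIN_APPROX_NONE);return max(c,key=cv2.contourArea)
E
python3 - <<'E'
from m import *
a=dict(np.load('/tmp/scene.npz'));b=dict(np.load('/tmp/top.npz'))
for n,s in(('scene',a),('top',b)):
    hsv=cv2.cvtColor(s['img'],cv2.COLOR_BGR2HSV)
    H,S,V=[hsv[...,i].astype(int) for i in range(3)]
    P=cloud(s)
    teal=(H>85)&(H<100)&(S>90)&(V>60);teal[:230]=0;teal[:,300:]=0
    c=big(teal);w=np.array([ray(s,*q[0],.024)[:2] for q in c])
    if n=='scene':
        # top rim only: use pixels bright side V>140
        c=big(teal&(V>150));w=np.array([ray(s,*q[0],.024)[:2] for q in c])
    (x,y),r=cv2.minEnclosingCircle(w.astype(np.float32)*1000);
    A=np.c_[2*w,np.ones(len(w))];o=np.linalg.lstsq(A,(w**2).sum(1),rcond=None)[0];print(n,'platter',x,y,r,o[:2],np.sqrt(o[2]+o[:2]@o[:2]))
    # gold cap
    g=(H>15)&(H<32)&(S>80)&(V>90);g[:,:340]=0;g[:200]=0;g[280:]=0;g[:,420:]=0
    c=big(g);print('cap bbox',cv2.boundingRect(c)); p=P[g]; top=p[p[:,2]>.0265]; print(len(p),top.mean(0) if len(top) else 0, p[:,2].max())
    tp=g&(P[...,2]>.0262); yy,xx=np.nonzero(tp); print('toppix',xx.mean(),yy.mean(),ray(s,xx.mean(),yy.mean(),.029))
    # drive white
    w_=(V>150)&(S<60)
    # drive top via height and box
    m=(abs(P[...,2]-.048)<.008)&(P[...,0]>.42)&(P[...,0]<.7)&(P[...,1]>.0)&(P[...,1]<.26)
    c=big(m);w=np.array([ray(s,*q[0],.048)[:2] for q in c]).astype(np.float32)*1000
    print('drive',cv2.minAreaRect(w))
    # hub top
    m=(P[...,2]>.043)&(P[...,2]<.07)&(P[...,0]<.55)&(P[...,1]>.28)&(P[...,1]<.40);print('hub',P[m].mean(0),m.sum(),P[m][:,2].max())
    m=(P[...,2]>.07)&(P[...,2]<.14)&(P[...,0]>.5)&(P[...,0]<.66)&(P[...,1]>.09)&(P[...,1]<.18);print('spindle',m.sum(),P[m].mean(0) if m.any() else '')
    if m.any():
        yy,xx=np.nonzero(m);print(xx.min(),xx.max(),yy.min(),yy.max())
    # tray
    m=(H>95)&(H<115)&(S>50)&(V>80);m[:,:340]=0;m[:205]=0;m[280:]=0;m[:,425:]=0
    c=big(m);w=np.array([ray(s,*q[0],.003)[:2] for q in c]).astype(np.float32)*1000;print('tray',cv2.minAreaRect(w))
E
```

```text
scene platter 461.1954040527344 341.5376281738281 64.33206939697266 [0.46113933 0.34155968] 0.06284812866060785
cap bbox (383, 228, 10, 13)
100 [ 0.51137668 -0.15952349  0.02872237] 0.033336090221683115
toppix 388.60714285714283 230.21428571428572 [ 0.51073222 -0.15888599  0.029     ]
drive ((558.929443359375, 123.59014892578125), (192.7305908203125, 152.45718383789062), 14.013142585754395)
hub [0.45688409 0.34201686 0.05155483] 207 0.062305991480375064
spindle 85 [0.5873987  0.12652243 0.10052901]
276 279 211 232
tray ((520.6234130859375, -160.9395751953125), (115.95298767089844, 94.88134002685547), 0.3407854437828064)
top platter 460.00921630859375 341.4897155761719 68.35608673095703 [0.46020525 0.34139709] 0.0670531257496257
cap bbox (378, 242, 9, 8)
55 [ 0.51036017 -0.15913481  0.03052007] 0.03705536872442165
toppix 382.7878787878788 245.5151515151515 [ 0.51038348 -0.15936284  0.029     ]
drive ((563.2522583007812, 120.61724853515625), (189.35328674316406, 149.18727111816406), 14.294681549072266)
hub [0.45843819 0.33982428 0.05311549] 119 0.06748164504483006
spindle 24 [0.5867092  0.12646573 0.10990814]
280 283 210 216
tray ((514.2779541015625, -156.72113037109375), (97.70012664794922, 118.14018249511719), 89.1471176147461)
```

```bash
python3 - <<'E'
from m import *
a=dict(np.load('/tmp/scene.npz'));b=dict(np.load('/tmp/top.npz'))
# plane through spindle in scene: dark-ish vs white; print rows
g=a['img'].sum(2)//3
for v in range(207,236,2): print(v,g[v,270:286])
P=cloud(b)
print('top z');g=b['img'].sum(2)//3
for v in range(204,222): print(v,g[v,274:290],(P[v,274:290,2]*1000).round().astype(int))
print(ray(a,277.5,210.3,.127))
for p in([.586,.126],[.588,.126],[.590,.125]):print(p,proj(a,p+[.128]),proj(a,p+[.08]),proj(a,p+[.056]),proj(b,p+[.128]),proj(b,p+[.056]))
E
```

```text
207 [50 50 50 50 51 51 51 50 51 49 51 51 49 50 51 51]
209 [51 51 52 51 50 49 52 52 49 49 50 51 52 52 52 52]
211 [ 52  53  52  51  56 120 209 245 214 112  54  52  53  53  54  53]
213 [ 54  53  53  52  62 126 183 201 197 146  62  51  54  54  54  55]
215 [ 55  55  54  53  64 116 154 156 156 124  60  53  54  55  56  55]
217 [ 55  56  55  53  64 117 154 154 159 148 121  99  71  53  52  55]
219 [ 54  52  56  78 110 138 152 153 179 255 255 255 255 245 151  75]
221 [136 219 255 255 255 244 165 153 198 255 255 255 255 255 255 255]
223 [255 255 255 255 255 244 164 152 198 255 255 255 255 255 255 255]
225 [255 255 255 255 255 240 163 153 198 255 255 255 255 255 255 255]
227 [255 255 255 255 255 240 164 154 199 255 255 255 255 255 255 255]
229 [255 255 255 255 255 216 159 154 199 255 255 255 255 255 255 255]
231 [255 255 254 253 244 196 158 157 188 248 255 255 255 255 255 255]
233 [210 204 242 249 235 187 158 156 179 233 248 247 247 248 251 254]
235 [245 235 224 219 199 165 155 158 193 239 249 248 248 247 247 238]
top z
204 [244 244 243 242 241 240 238 238 238 239 240 242 243 244 244 245] [52 54
[... 1995 characters left out ...]
16 219 222 227 230 231 231 230] [53 51 46 51 54 61 53 59 60 57 55 56 56 53 50 51]
221 [210 198 202 215 220 220 218 215 217 222 227 230 231 232 233 233] [45 52 49 54 55 53 52 46 54 56 51 51 56 48 50 46]
[0.5934141  0.12359105 0.127     ]
[0.586, 0.126] [278.1173776  211.72912638] [277.84165869 228.51466812] [277.70823888 236.63715727] [281.73954793 212.17884984] [281.48063278 216.41851403]
[0.588, 0.126] [277.70850085 211.3153377 ] [277.44197409 228.08981067] [277.31299727 236.20726264] [281.74589398 211.43164242] [281.48673053 215.70595428]
[0.59, 0.125] [277.67449313 210.79558269] [277.40911168 227.55554614] [277.28068262 235.6663862 ] [282.13081248 210.68854364] [281.85341017 214.99724976]
```

Request:
apply_moves --targets '[{"linear":[-37,-4,40],"yaw":0,"jaw":100},{"linear":[-37,-4,40],"yaw":0,"jaw":100},{"linear":[-37,-4,40],"yaw":0,"jaw":100},{"linear":[-37,-4,40],"yaw":0,"jaw":100},{"linear":[-37,-4,40],"yaw":0,"jaw":100},{"linear":[-37,-4,40],"yaw":0,"jaw":100},{"linear":[-37,-4,40],"yaw":0,"jaw":100},{"linear":[-37,-4,40],"yaw":0,"jaw":100},{"linear":[-37,-4,40],"yaw":0,"jaw":100},{"linear":[-37,-4,40],"yaw":0,"jaw":100},{"linear":[-37,-4,40],"yaw":0,"jaw":100},{"linear":[-37,-4,40],"yaw":0,"jaw":100}]'

```text
t: 1.3
eef_pos: [0.4799, -0.095, 0.2718]
orientation: [[0.399, 0.002, 0.917], [-0.917, 0.003, 0.399], [-0.002, -1.0, 0.003]]
ft_force: [0.2, -0.1, -0.6]
opening: 0.0853
```

Request:
apply_moves --targets '[{"linear":[-41.5,0,15.4],"yaw":0,"jaw":100},{"linear":[-41.5,0,15.4],"yaw":0,"jaw":100},{"linear":[-41.5,0,15.4],"yaw":0,"jaw":100},{"linear":[-41.5,0,15.4],"yaw":0,"jaw":100},{"linear":[-41.5,0,15.4],"yaw":0,"jaw":100},{"linear":[-41.5,0,15.4],"yaw":0,"jaw":100},{"linear":[-41.5,0,15.4],"yaw":0,"jaw":100},{"linear":[-41.5,0,15.4],"yaw":0,"jaw":100},{"linear":[-41.5,0,15.4],"yaw":0,"jaw":100},{"linear":[-41.5,0,15.4],"yaw":0,"jaw":100},{"linear":[-41.5,0,15.4],"yaw":0,"jaw":100},{"linear":[-41.5,0,15.4],"yaw":0,"jaw":100}]'

```text
t: 2.5
eef_pos: [0.4583, 0.338, 0.2708]
orientation: [[0.387, -0.0, 0.922], [-0.922, -0.002, 0.387], [0.001, -1.0, -0.001]]
ft_force: [-0.0, -0.1, 0.3]
opening: 0.0854
```

```bash
python3 - <<'E'
from h import *
s=env.read_state();print({k:np.round(s[k],4) for k in('t','joint_positions','eef_pos','orientation')})
E
```

```text
{'t': np.float64(2.5), 'joint_positions': array([-0.3326,  0.405 , -0.501 ,  1.6905,  0.2147,  1.1025, -2.0704]), 'eef_pos': array([0.4583, 0.338 , 0.2708]), 'orientation': array([[ 3.874e-01, -4.000e-04,  9.219e-01],
       [-9.219e-01, -1.800e-03,  3.874e-01],
       [ 1.500e-03, -1.000e+00, -1.000e-03]])}
```

Request:
apply_moves --targets '[{"linear":[-0.2,5,0.3],"yaw":0,"jaw":100},{"linear":[-0.2,10,0.3],"yaw":0,"jaw":100},{"linear":[-0.2,15,0.3],"yaw":0,"jaw":100},{"linear":[-0.2,18,0.3],"yaw":0,"jaw":100},{"linear":[-0.2,18,0.3],"yaw":0,"jaw":100},{"linear":[-0.2,18,0.3],"yaw":0,"jaw":100}]'

```text
t: 3.1
eef_pos: [0.4606, 0.342, 0.092]
orientation: [[0.388, 0.0, 0.922], [-0.922, -0.0, 0.388], [0.0, -1.0, 0.0]]
ft_force: [-0.4, 0.3, 0.7]
opening: 0.0852
```

Request:
apply_moves --targets '[{"linear":[0,3,0],"yaw":0,"jaw":100},{"linear":[0,5,0],"yaw":0,"jaw":100},{"linear":[0,6,0],"yaw":0,"jaw":100},{"linear":[0,6.6,0],"yaw":0,"jaw":100},{"linear":[0,6.6,0],"yaw":0,"jaw":100},{"linear":[0,6.6,0],"yaw":0,"jaw":60},{"linear":[0,6.6,0],"yaw":0,"jaw":60},{"linear":[0,6.6,0],"yaw":0,"jaw":50},{"linear":[0,6.6,0],"yaw":0,"jaw":50}]' --newtons 45

```text
t: 4.0
eef_pos: [0.4599, 0.3431, 0.0256]
orientation: [[0.389, 0.0, 0.921], [-0.921, 0.0, 0.389], [-0.0, -1.0, 0.0]]
ft_force: [0.7, -0.5, 0.4]
opening: 0.0426
```

```bash
python3 - <<'E'
from h import *
for n in('scene','top'):
    s=snap(n); u,v=proj(s,[.46,.34,.05]).astype(int)
    c=s['img'][max(0,v-50):v+50,max(u-65,0):u+65]; cv2.imwrite(f'pics/{n}1.png',cv2.resize(c,None,fx=3,fy=3))
a=cv2.imread('pics/scene1.png');b=cv2.imread('pics/top1.png');cv2.imwrite('pics/g1.png',np.hstack([a,b]))
E
```

```text
(no output)
```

View pics/g1.png

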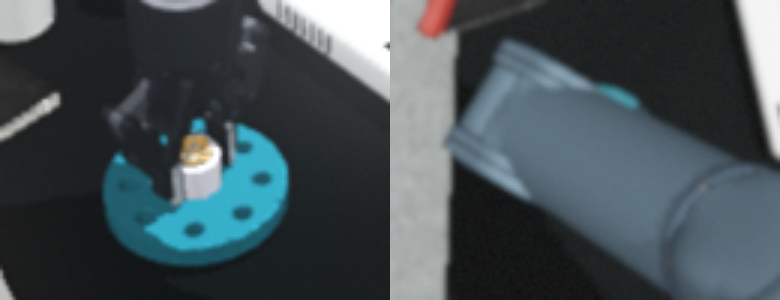

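Request:
apply_moves --targets '[{"linear":[0,0,0],"yaw":0,"jaw":40},{"linear":[0,0,0],"yaw":0,"jaw":36},{"linear":[0,0,0],"yaw":0,"jaw":30},{"linear":[0,0,0],"yaw":0,"jaw":30},{"linear":[0,0,0],"yaw":0,"jaw":30}]' --newtons 45

```text
t: 4.6
eef_pos: [0.4599, 0.3428, 0.0255]
orientation: [[0.389, 0.0, 0.921], [-0.921, -0.0, 0.389], [0.0, -1.0, 0.0]]
ft_force: [-0.7, -1.6, 5.5]
opening: 0.0337
```

Request:
apply_moves --targets '[{"linear":[0,-0.5,0],"yaw":0,"jaw":30},{"linear":[0,-1.5,0],"yaw":0,"jaw":30},{"linear":[0,-4,0],"yaw":0,"jaw":30},{"linear":[0,-8,0],"yaw":0,"jaw":30},{"linear":[0,-12,0],"yaw":0,"jaw":30},{"linear":[0,-16,0],"yaw":0,"jaw":30},{"linear":[0,-16,0],"yaw":0,"jaw":30},{"linear":[0,-16,0],"yaw":0,"jaw":30}]'

```text
t: 5.4
eef_pos: [0.4598, 0.343, 0.1859]
orientation: [[0.389, 0.001, 0.921], [-0.921, 0.0, 0.389], [-0.0, -1.0, 0.001]]
ft_force: [-0.5, -0.2, -4.6]
opening: 0.0333
```

```bash
python3 - <<'E'
from h import *
s=snap('scene','lift.png')
E
```

```text
(no output)
```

View pics/lift.png

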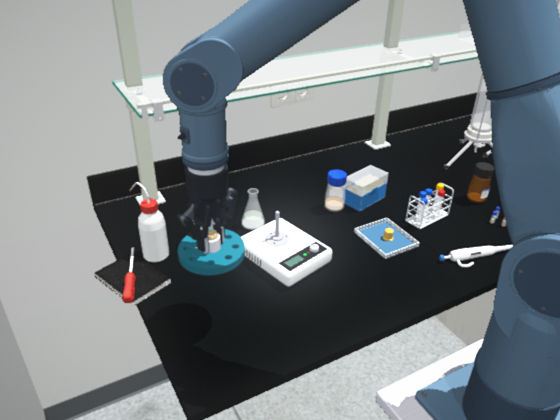

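Request:
apply_moves --targets '[{"linear":[3,0,0.4],"yaw":0,"jaw":30},{"linear":[7,0,1],"yaw":0,"jaw":30},{"linear":[11,0,1.5],"yaw":0,"jaw":30},{"linear":[15,0,2],"yaw":0,"jaw":30},{"linear":[19,0,2.6],"yaw":0,"jaw":30},{"linear":[22.5,0,3.1],"yaw":0,"jaw":30},{"linear":[24.3,0,3.3],"yaw":0,"jaw":30},{"linear":[24.9,0,3.4],"yaw":0,"jaw":30},{"linear":[24.9,0,3.4],"yaw":0,"jaw":30},{"linear":[24.9,0,3.4],"yaw":0,"jaw":30}]'

```text
t: 6.45
eef_pos: [0.5866, 0.1288, 0.1845]
orientation: [[0.391, -0.002, 0.92], [-0.92, 0.001, 0.391], [-0.002, -1.0, -0.002]]
ft_force: [0.1, -0.0, -4.2]
opening: 0.0341
```

```bash
python3 - <<'E'
from m import *
s=snap('scene');np.savez('/tmp/s2',**{k:np.array(x) for k,x in s.items()})
st=env.read_state();print(st['eef_pos'],st['joint_positions'].round(2) if hasattr(st['joint_positions'],'round') else st['joint_positions'])
u,v=proj(s,[.588,.127,.16]).astype(int)
cv2.imwrite('pics/a2.png',cv2.resize(s['img'][v-50:v+70,u-70:u+70],None,fx=5,fy=5,interpolation=cv2.INTER_CUBIC)); print(u-70,v-50)
hsv=cv2.cvtColor(s['img'],cv2.COLOR_BGR2HSV);H,S,V=[hsv[...,i].astype(int) for i in range(3)]
m=(H>85)&(H<100)&(S>90)&(V>60);m[240:]=0;m[:,350:]=0
zc=st['eef_pos'][2]-.0255+.024
for mm in(m,m&(V>110)):
    c=big(mm);print(cv2.boundingRect(c),cv2.fitEllipse(c))
    w=np.array([ray(s,*q[0],zc)[:2] for q in c]);(x,y),r=cv2.minEnclosingCircle(w.astype(np.float32)*1000);print(x,y,r)
E
```

```text
[0.58666689 0.12902549 0.18476563] [ 0.02  0.54 -0.43  1.69  0.26  0.96 -1.67]
207 149
(250, 179, 57, 35) ((278.2574768066406, 195.9330596923828), (33.790565490722656, 56.92167282104492), 90.31012725830078)
575.245849609375 131.50262451171875 77.53010559082031
(250, 179, 56, 31) ((279.2406005859375, 193.63009643554688), (29.439043045043945, 52.1162109375), 94.24700164794922)
579.1195678710938 130.6702117919922 72.47648620605469
```

View pics/a2.png

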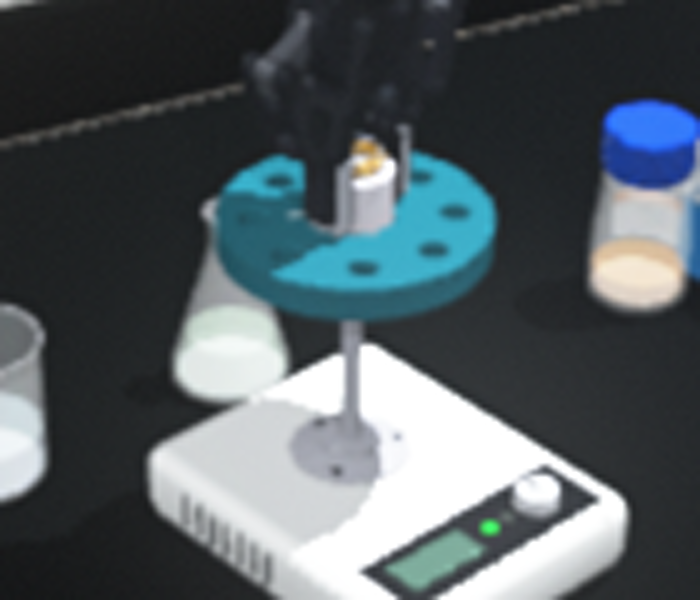

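```bash
python3 - <<'E'
from m import *
s=snap('top');np.savez('/tmp/t2',**{k:np.array(x) for k,x in s.items()})
u,v=proj(s,[.588,.127,.17]).astype(int);print(u,v)
cv2.imwrite('pics/a3.png',cv2.resize(s['img'][v-50:v+50,u-60:u+60],None,fx=5,fy=5,interpolation=cv2.INTER_CUBIC))
a=dict(np.load('/tmp/s2.npz'));P=cloud(a);hsv=cv2.cvtColor(a['img'],cv2.COLOR_BGR2HSV);H,S,V=[hsv[...,i].astype(int) for i in range(3)]
m=(H>85)&(H<100)&(S>90);m[240:]=0;m[:,350:]=0
for r in range(180,215,3):
    print(r,V[r,246:254],S[r,246:254],'|',V[r,302:310],S[r,302:310])
E
```

```text
281 208
180 [34 34 34 34 35 35 36 36] [38 30 38 38 36 36 42 35] | [39 38 39 38 38 40 39 39] [33 40 39 40 40 51 46 39]
183 [37 36 34 35 35 36 32 40] [28 42 30 36 44 35 16 57] | [37 39 39 41 40 40 39 39] [28 39 46 44 51 38 46 46]
186 [ 36  35  34  33  35  73 143 188] [ 42  29  30  31  44 133 171 182] | [165 108  47  37  38  40  41  41] [176 153  71  21  27  38  50  37]
189 [ 34  57 117 150 134 115 110 109] [ 38  27  15  24  69 149 169 168] | [202 202 186 126  48  39  42  42] [181 181 177 160  69  26  43  43]
192 [ 39  86 147 159 130 111 111 109] [ 33  18  14  35 104 168 170 166] | [202 202 202 168  88  43  42  42] [179 181 181 175 136  42  36  43]
195 [ 34  38  65 103 114 107 110 111] [ 38  34  20  54 107 160 169 165] | [202 204 202 159  67  42  43  44] [179 178 179 172 103  24  42  41]
198 [ 35  40  79 109 104  94  99 107] [ 36  32  19  42 101 160 165 164] | [195 168 126  85  51  45  45  44] [177 173 166 135  65  34  34  35]
201 [ 38  71 120 145 135 106  94  97] [ 34  18  13  12  34 101 160 160] | [106 108  96  67  47  45  45  46] [154 156 143  99  38  34  40  33]
204 [ 71 119 147 154 158 157 140 114] [ 22  17  12  12  11  16  42 103] | [103  75  53  47  46  48  47  47] [141 116  53  33  28  32  33  38]
207 [128 143 151 156 158 162 165 167] [12  9  8 10 10 11 11 11] | [48 48 48 48 49 49 49 48] [32 27 32 37 31 36 36 32]
210 [142 152 166 178 188 200 206 207] [11 10 14 13 14 17 15 14] | [51 50 48 50 50 50 50 48] [30 31 32 31 31 31 36 32]
213 [212 216 218 220 221 223 223 223] [20 19 18 19 18 17 16 15] | [51 52 51 51 51 52 51 50] [30 29 30 30 35 34 30 26]
```

View pics/a3.png

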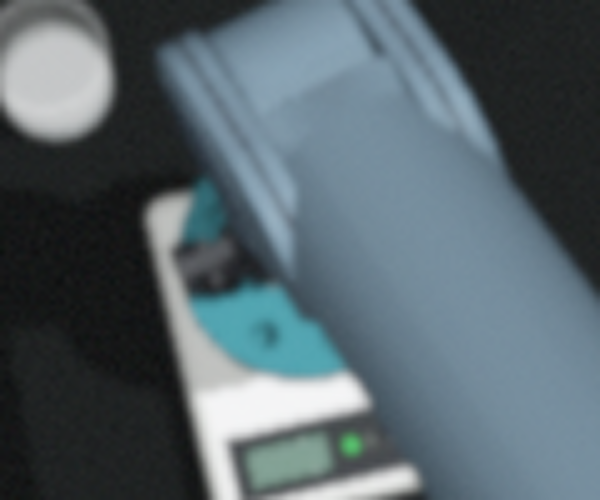

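```bash
python3 - <<'E'
from m import *
from scipy.optimize import least_squares
def arc(s,zc,lo,box,filt):
    hsv=cv2.cvtColor(s['img'],cv2.COLOR_BGR2HSV);H,S,V=[hsv[...,i].astype(int) for i in range(3)]
    return None
b=dict(np.load('/tmp/t2.npz'));hsv=cv2.cvtColor(b['img'],cv2.COLOR_BGR2HSV);H,S,V=[hsv[...,i].astype(int) for i in range(3)]
m=(H>85)&(H<100)&(S>90)&(V>80)
m[:190]=0;m[240:]=0;m[:,:245]=0;m[:,300:]=0
c=big(m)[:,0,:];print(cv2.boundingRect(c))
ok=[(u,v) for u,v in c if (v>=217 and u<286 and not (m[min(v+1,419),u] and m[v,u-1]))]
z0=.1845-.0255
for z in(z0+.024,):
    w=np.array([ray(b,u,v,z)[:2] for u,v in ok])
    f=least_squares(lambda p:np.hypot(*(w-p).T)-.0645,[.588,.128],loss='soft_l1',f_scale=.001);print(len(w),f.x,np.abs(f.fun).mean())
# same treatment initial pic
a=dict(np.load('/tmp/top.npz'));
print(proj(b,[.588,.127,.128]))
E
```

```text
(259, 214, 32, 19)
30 [0.59014427 0.1265302 ] 0.0006070864224111382
[281.36722864 211.42786437]
```

Request:
apply_moves --targets '[{"linear":[-0.15,1,0],"yaw":0,"jaw":30},{"linear":[-0.15,2,0],"yaw":0,"jaw":30},{"linear":[-0.15,2.7,0],"yaw":0,"jaw":30},{"linear":[-0.15,2.7,0],"yaw":0,"jaw":30},{"linear":[-0.15,2.7,0],"yaw":0,"jaw":30}]'

```text
t: 7.05
eef_pos: [0.5872, 0.1282, 0.158]
orientation: [[0.389, -0.001, 0.921], [-0.921, -0.0, 0.389], [-0.0, -1.0, -0.001]]
ft_force: [0.7, -0.5, -3.5]
opening: 0.0338
```

```bash
python3 - <<'E'
from m import *
st=env.read_state();print(st['eef_pos'],st['ft_force'],st['torque'])
s=snap('scene')
u,v=proj(s,[.588,.127,.14]).astype(int)
cv2.imwrite('pics/a4.png',cv2.resize(s['img'][v-50:v+60,u-70:u+70],None,fx=5,fy=5,interpolation=cv2.INTER_CUBIC))
hsv=cv2.cvtColor(s['img'],cv2.COLOR_BGR2HSV);S=hsv[...,1].astype(int);V=hsv[...,2].astype(int)
for r in range(198,212,2): print(r,S[r,246:254],V[r,301:310])
st=env.read_state();print(st['eef_pos'],st['ft_force'],st['torque'])
E
```

```text
[0.58724588 0.12824123 0.15795988] [ 0.65192416 -0.50649259 -3.53366888] [-0.01314284  0.02968714 -0.01886861]
198 [ 42  26  15  14  40 114 165 168] [202 204 202 155  60  41  44  45  44]
200 [ 34  16  14  22  68 157 169 164] [197 201 203 184 121  51  42  46  46]
202 [ 34  13   9  23  77 157 168 165] [201 202 204 208 164  59  43  45  45]
204 [ 18  14  10  23  70 154 163 162] [202 201 203 195 142  55  44  46  47]
206 [ 14   9  10  16  62 150 163 163] [203 203 192 150  86  47  46  49  47]
208 [ 13  12   8  12  40 138 160 157] [207 196 156 107  71  50  48  48  47]
210 [  9  10  11  13  27  86 153 163] [156 126 110  91  60  50  49  49  46]
[0.58754872 0.12832037 0.1583592 ] [-0.008979    0.24105636 -3.44381691] [-0.03989775  0.05021801 -0.02996367]
```

View pics/a4.png

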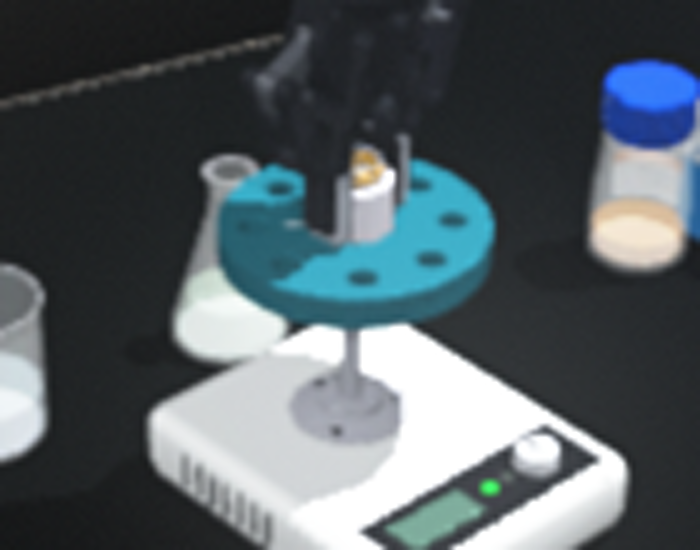

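Request:
apply_moves --targets '[{"linear":[-0.1,0.2,0],"yaw":0,"jaw":30},{"linear":[-0.1,0.4,0],"yaw":0,"jaw":30},{"linear":[-0.1,0.6,0],"yaw":0,"jaw":30},{"linear":[-0.1,0.7,0],"yaw":0,"jaw":30}]'

```text
t: 7.5
eef_pos: [0.5871, 0.129, 0.1512]
orientation: [[0.389, 0.0, 0.921], [-0.921, -0.0, 0.389], [0.0, -1.0, 0.0]]
ft_force: [0.6, -0.8, -2.8]
opening: 0.0337
```

Request:
apply_moves --targets '[{"linear":[0,0.1,0],"yaw":0,"jaw":30},{"linear":[0,0.2,0],"yaw":0,"jaw":30},{"linear":[0,0.2,0],"yaw":0,"jaw":30}]'

```text
t: 7.8
eef_pos: [0.5877, 0.1286, 0.1493]
orientation: [[0.389, 0.001, 0.921], [-0.921, -0.0, 0.389], [0.001, -1.0, 0.001]]
ft_force: [1.6, -1.9, -5.0]
opening: 0.0335
```

```bash
cat > st.py <<'E'
from h import *
st=env.read_state();print(st['t'],np.round(st['eef_pos'],4),np.round(st['ft_force'],2),np.round(st['torque'],3),round(float(st['opening']),4))
E
python3 st.py
```

```text
7.8 [0.5877 0.1286 0.1493] [ 1.64 -1.9  -4.97] [-0.499 -0.73   0.003] 0.0335
```

Request:
apply_moves --targets '[{"linear":[0.06,0,0.03],"yaw":0,"jaw":30},{"linear":[0.06,0,0.03],"yaw":0,"jaw":30}]'

```text
t: 8.0
eef_pos: [0.5878, 0.1286, 0.1492]
orientation: [[0.389, 0.0, 0.921], [-0.921, 0.0, 0.389], [0.0, -1.0, 0.0]]
ft_force: [3.4, -0.9, -4.3]
opening: 0.0338
```

```bash
python3 st.py
```

```text
8.0 [0.5878 0.1286 0.1492] [ 3.42 -0.92 -4.32] [-0.383 -0.704  0.005] 0.0338
```

Request:
apply_moves --targets '[{"linear":[0.04,0,0.08],"yaw":0,"jaw":30},{"linear":[0.04,0,0.08],"yaw":0,"jaw":30}]'

```text
t: 8.2
eef_pos: [0.5881, 0.1287, 0.1492]
orientation: [[0.389, -0.001, 0.921], [-0.921, -0.0, 0.389], [-0.0, -1.0, -0.001]]
ft_force: [1.8, -0.9, -4.1]
opening: 0.0339
```

```bash
python3 st.py
```

```text
8.2 [0.5881 0.1287 0.1492] [ 1.8  -0.89 -4.06] [-0.328 -0.33  -0.009] 0.0339
```

Side load falling; continue in the same direction.

Request:
apply_moves --targets '[{"linear":[0.08,0,0.06],"yaw":0,"jaw":30},{"linear":[0.08,0,0.06],"yaw":0,"jaw":30}]'

```text
t: 8.4
eef_pos: [0.5888, 0.1287, 0.1492]
orientation: [[0.39, -0.001, 0.921], [-0.921, 0.0, 0.39], [-0.001, -1.0, -0.001]]
ft_force: [-0.5, -0.0, -4.6]
opening: 0.0336
```

```bash
python3 st.py
```

```text
8.4 [0.5888 0.1287 0.1492] [-0.51 -0.02 -4.59] [-0.027  0.027  0.049] 0.0336
```

Request:
apply_moves --targets '[{"linear":[0.03,0.3,0.03],"yaw":0,"jaw":30},{"linear":[0.03,0.8,0.03],"yaw":0,"jaw":30},{"linear":[0.03,1.2,0.03],"yaw":0,"jaw":30},{"linear":[0.03,1.2,0.03],"yaw":0,"jaw":30}]'

```text
t: 8.8
eef_pos: [0.5889, 0.1279, 0.1363]
orientation: [[0.389, -0.002, 0.921], [-0.921, -0.0, 0.389], [-0.0, -1.0, -0.002]]
ft_force: [0.1, -0.1, -3.9]
opening: 0.034
```

```bash
python3 st.py
```

```text
8.8 [0.5889 0.1279 0.1363] [ 0.14 -0.06 -3.86] [0.003 0.034 0.026] 0.034
```

Request:
apply_moves --targets '[{"linear":[0,1,0],"yaw":0,"jaw":30},{"linear":[0,2,0],"yaw":0,"jaw":30},{"linear":[0,3,0],"yaw":0,"jaw":30},{"linear":[0,3.9,0],"yaw":0,"jaw":30},{"linear":[0,4.6,0],"yaw":0,"jaw":30},{"linear":[0,4.9,0],"yaw":0,"jaw":30},{"linear":[0,4.9,0],"yaw":0,"jaw":30}]'

```text
t: 9.5
eef_pos: [0.5894, 0.128, 0.0878]
orientation: [[0.389, -0.001, 0.921], [-0.921, -0.0, 0.389], [-0.0, -1.0, -0.001]]
ft_force: [-0.2, 0.1, -3.9]
opening: 0.0335
```

```bash
python3 st.py
```

```text
9.5 [0.5894 0.128  0.0878] [-0.23  0.07 -3.95] [ 0.026  0.029 -0.028] 0.0335
```

Request:
apply_moves --targets '[{"linear":[0,0.2,0],"yaw":0,"jaw":30},{"linear":[0,0.35,0],"yaw":0,"jaw":30},{"linear":[0,0.45,0],"yaw":0,"jaw":30},{"linear":[0,0.45,0],"yaw":0,"jaw":30}]'

```text
t: 9.9
eef_pos: [0.5896, 0.128, 0.0838]
orientation: [[0.389, -0.0, 0.921], [-0.921, -0.0, 0.389], [0.0, -1.0, -0.0]]
ft_force: [0.2, -0.3, -3.9]
opening: 0.0337
```

Request:
apply_moves --targets '[{"linear":[0,0.05,0],"yaw":0,"jaw":30},{"linear":[0,0.1,0],"yaw":0,"jaw":30},{"linear":[0,0.1,0],"yaw":0,"jaw":30}]'

```text
t: 10.2
eef_pos: [0.5896, 0.128, 0.0828]
orientation: [[0.389, -0.0, 0.921], [-0.921, -0.0, 0.389], [0.0, -1.0, -0.0]]
ft_force: [0.5, 0.6, -4.7]
opening: 0.0334
```

Request:
apply_moves --targets '[{"linear":[0,0.05,0],"yaw":0,"jaw":30},{"linear":[0,0.1,0],"yaw":0,"jaw":30},{"linear":[0,0.1,0],"yaw":0,"jaw":30}]'

```text
t: 10.5
eef_pos: [0.5896, 0.128, 0.0817]
orientation: [[0.389, -0.0, 0.921], [-0.921, -0.0, 0.389], [-0.0, -1.0, -0.0]]
ft_force: [0.2, 0.1, -3.4]
opening: 0.0339
```

Request:
apply_moves --targets '[{"linear":[0,0.03,0],"yaw":0,"jaw":30},{"linear":[0,0.06,0],"yaw":0,"jaw":30},{"linear":[0,0.06,0],"yaw":0,"jaw":30}]'

```text
t: 10.8
eef_pos: [0.5897, 0.128, 0.0816]
orientation: [[0.389, 0.0, 0.921], [-0.921, -0.0, 0.389], [0.0, -1.0, 0.0]]
ft_force: [-2.2, -0.9, 2.2]
opening: 0.0341
```

Request:
apply_moves --targets '[{"linear":[0,0,0],"yaw":0,"jaw":45},{"linear":[0,0,0],"yaw":0,"jaw":60},{"linear":[0,0,0],"yaw":0,"jaw":80},{"linear":[0,0,0],"yaw":0,"jaw":80},{"linear":[0,0,0],"yaw":0,"jaw":80},{"linear":[0,-3,0],"yaw":0,"jaw":80},{"linear":[0,-8,0],"yaw":0,"jaw":80},{"linear":[0,-13,0],"yaw":0,"jaw":80},{"linear":[0,-16,0],"yaw":0,"jaw":80},{"linear":[0,-16,0],"yaw":0,"jaw":80}]'

```text
t: 11.8
eef_pos: [0.5925, 0.1292, 0.2465]
orientation: [[0.389, 0.009, 0.921], [-0.921, 0.002, 0.389], [0.002, -1.0, 0.009]]
ft_force: [0.2, -0.1, -0.6]
opening: 0.0684
```

```bash
python3 st.py; python3 - <<'E'
from m import *
s=snap('scene')
u,v=proj(s,[.588,.127,.09]).astype(int)
cv2.imwrite('pics/a5.png',cv2.resize(s['img'][v-50:v+50,u-70:u+70],None,fx=5,fy=5,interpolation=cv2.INTER_CUBIC));print(u-70,v-50)
E
```

```text
11.8 [0.5925 0.1292 0.2465] [ 0.24 -0.11 -0.58] [ 0.016 -0.012  0.029] 0.0684
207 174
```

View pics/a5.png

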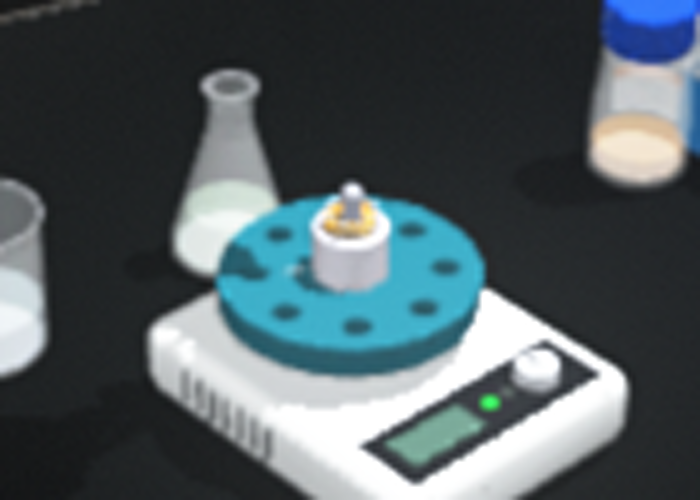

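Request:
apply_moves --targets '[{"linear":[4,0,-3],"yaw":0,"jaw":52},{"linear":[8,0,-6],"yaw":0,"jaw":52},{"linear":[12,0,-9.5],"yaw":0,"jaw":52},{"linear":[16,0,-12.6],"yaw":0,"jaw":52},{"linear":[20,0,-15.8],"yaw":0,"jaw":52},{"linear":[23.4,0,-18.4],"yaw":0,"jaw":52},{"linear":[23.4,0,-18.4],"yaw":0,"jaw":52},{"linear":[23.4,3,-18.4],"yaw":0,"jaw":52},{"linear":[23.4,8,-18.4],"yaw":0,"jaw":52},{"linear":[23.4,13,-18.4],"yaw":0,"jaw":52},{"linear":[23.4,17,-18.4],"yaw":0,"jaw":52},{"linear":[23.4,17,-18.4],"yaw":0,"jaw":52}]'

```text
t: 13.05
eef_pos: [0.506, -0.1572, 0.0655]
orientation: [[0.39, -0.012, 0.921], [-0.921, 0.004, 0.39], [-0.008, -1.0, -0.009]]
ft_force: [-0.5, -0.4, 0.1]
opening: 0.0442
```

```bash
python3 st.py; python3 - <<'E'
from m import *
for f,z0 in(('/tmp/scene.npz',.05),('/tmp/top.npz',.05)):
    s=dict(np.load(f));P=cloud(s);hsv=cv2.cvtColor(s['img'],cv2.COLOR_BGR2HSV);H,S,V=[hsv[...,i].astype(int) for i in range(3)]
    c=proj(s,[.4608,.3415,.055]);yy,xx=np.indices(H.shape);near=np.hypot(xx-c[0],yy-c[1])<12
    m=near&(H>8)&(H<30)&(S>70);print(m.sum(),np.sort((P[m][:,2]*1000).round(0)))
    hub=near&(S<40)&(V>150);print(np.sort((P[hub][:,2]*1000).round(0))[-40:])
s=snap('scene');np.savez('/tmp/s5',**{k:np.array(x) for k,x in s.items()})
u,v=proj(s,[.51,-.159,.03]).astype(int);u2,v2=proj(s,[.589,.128,.115]).astype(int)
A=cv2.resize(s['img'][v-40:v+30,u-45:u+45],None,fx=6,fy=6,interpolation=cv2.INTER_CUBIC)
B=cv2.resize(s['img'][v2-17:v2+18,u2-14:u2+14],None,fx=8,fy=12,interpolation=cv2.INTER_CUBIC);print(u2-14,v2-17)
cv2.imwrite('pics/a6.png',np.hstack([A,B]))
E
```

```text
13.05 [ 0.506  -0.1572  0.0655] [-0.52 -0.4   0.13] [-0.018  0.043  0.039] 0.0442
69 [44. 45. 45. 46. 46. 47. 47. 47. 48. 48. 50. 50. 51. 52. 52. 52. 52. 52.
 53. 53. 53. 53. 53. 53. 53. 54. 54. 54. 54. 54. 54. 54. 54. 54. 55. 55.
 55. 55. 55. 55. 55. 55. 55. 55. 55. 55. 55. 56. 56. 56. 56. 56. 56. 56.
 56. 56. 57. 57. 57. 57. 57. 57. 57. 57. 57. 58. 58. 59. 59.]
[50. 50. 50. 50. 50. 50. 51. 51. 51. 51. 51. 51. 51. 51. 51. 51. 51. 52.
 52. 52. 52. 52. 52. 52. 53. 53. 54. 54. 54. 55. 56. 56. 57. 57. 57. 58.
 59. 59. 61. 62.]
35 [ 7.  8.  9.  9. 10. 11. 15. 15. 42. 47. 47. 50. 52. 53. 53. 54. 55. 55.
 55. 55. 55. 55. 55. 55. 55. 56. 56. 57. 57. 57. 57. 58. 58. 60. 62.]
[51. 51. 51. 51. 51. 51. 51. 51. 52. 52. 52. 52. 52. 53. 53. 53. 53. 53.
 53. 54. 54. 54. 54. 54. 55. 55. 55. 55. 55. 55. 56. 56. 56. 57. 57. 57.
 58. 60. 61. 62.]
262 198
```

View pics/a6.png

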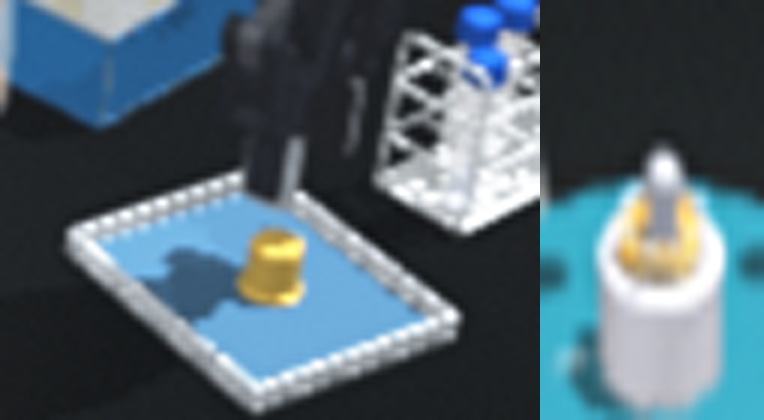

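Request:
apply_moves --targets '[{"linear":[0,0,0],"yaw":0,"jaw":52},{"linear":[0,0,0],"yaw":0,"jaw":52}]'

```text
t: 13.3
eef_pos: [0.513, -0.1594, 0.0734]
orientation: [[0.389, 0.004, 0.921], [-0.921, -0.001, 0.389], [0.002, -1.0, 0.003]]
ft_force: [-0.5, -0.9, 0.5]
opening: 0.0442
```

Request:
apply_moves --targets '[{"linear":[-0.1,1.5,-0.1],"yaw":0,"jaw":52},{"linear":[-0.1,3,-0.1],"yaw":0,"jaw":52},{"linear":[-0.1,4,-0.1],"yaw":0,"jaw":52},{"linear":[-0.1,4,-0.1],"yaw":0,"jaw":52},{"linear":[-0.1,4,-0.1],"yaw":0,"jaw":52}]'

```text
t: 13.8
eef_pos: [0.5101, -0.1586, 0.0313]
orientation: [[0.389, -0.0, 0.921], [-0.921, 0.0, 0.389], [-0.0, -1.0, -0.0]]
ft_force: [-0.2, -0.9, -0.6]
opening: 0.0446
```

```bash
python3 st.py; python3 - <<'E'
from m import *
L=[]
for n in('scene','top'):
    s=snap(n)
    u,v=proj(s,[.51,-.159,.03]).astype(int)
    L.append(cv2.resize(s['img'][v-40:v+30,u-33:u+33],None,fx=6,fy=6,interpolation=cv2.INTER_CUBIC))
cv2.imwrite('pics/a7.png',np.hstack(L))
E
```

```text
13.8 [ 0.5101 -0.1586  0.0313] [-0.24 -0.92 -0.56] [-0.038 -0.053  0.008] 0.0446
```

View pics/a7.png

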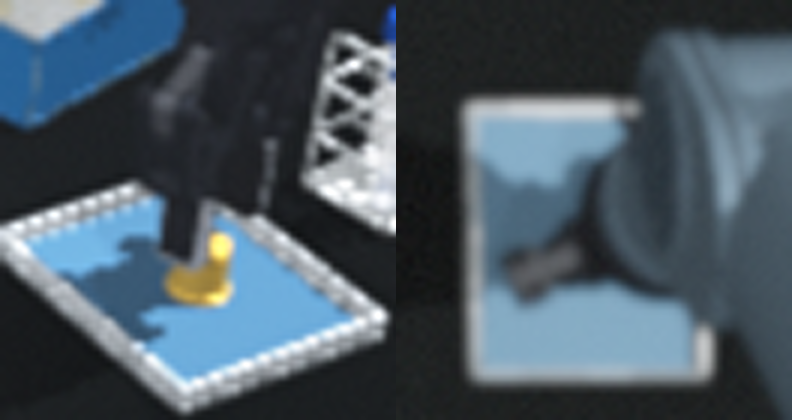

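Request:
apply_moves --targets '[{"linear":[0,1,0.1],"yaw":0,"jaw":52},{"linear":[0,1.9,0.1],"yaw":0,"jaw":52},{"linear":[0,2.4,0.1],"yaw":0,"jaw":52},{"linear":[0,2.4,0.1],"yaw":0,"jaw":52},{"linear":[0,2.4,0.1],"yaw":0,"jaw":52}]'

```text
t: 14.4
eef_pos: [0.5107, -0.1581, 0.0069]
orientation: [[0.389, -0.001, 0.921], [-0.921, 0.0, 0.389], [-0.0, -1.0, -0.0]]
ft_force: [0.0, -0.3, 0.9]
opening: 0.0444
```

Request:
apply_moves --targets '[{"linear":[0,0,0],"yaw":0,"jaw":40},{"linear":[0,0,0],"yaw":0,"jaw":32},{"linear":[0,0,0],"yaw":0,"jaw":26},{"linear":[0,0,0],"yaw":0,"jaw":20},{"linear":[0,0,0],"yaw":0,"jaw":10},{"linear":[0,0,0],"yaw":0,"jaw":10},{"linear":[0,0,0],"yaw":0,"jaw":10}]' --newtons 100

```text
t: 15.1
eef_pos: [0.5113, -0.1584, 0.008]
orientation: [[0.389, 0.001, 0.921], [-0.921, -0.001, 0.389], [0.001, -1.0, 0.001]]
ft_force: [-0.6, -0.2, 8.0]
opening: 0.0197
```

```bash
python3 st.py
```

```text
15.1 [ 0.5113 -0.1584  0.008 ] [-0.56 -0.2   8.01] [ 0.012  0.295 -0.061] 0.0197
```

Request:
apply_moves --targets '[{"linear":[0,-0.5,0],"yaw":0,"jaw":10},{"linear":[0,-2,0],"yaw":0,"jaw":10},{"linear":[0,-6,0],"yaw":0,"jaw":10},{"linear":[0,-10,0],"yaw":0,"jaw":10},{"linear":[0,-14,0],"yaw":0,"jaw":10},{"linear":[0,-17,0],"yaw":0,"jaw":10},{"linear":[0,-17,0],"yaw":0,"jaw":10},{"linear":[0,-17,0],"yaw":0,"jaw":10}]'

```text
t: 15.9
eef_pos: [0.511, -0.1583, 0.1783]
orientation: [[0.389, 0.002, 0.921], [-0.921, -0.001, 0.389], [0.001, -1.0, 0.001]]
ft_force: [-1.0, 0.0, -1.1]
opening: 0.0194
```

```bash
python3 st.py; python3 - <<'E'
from m import *
s=snap('scene')
st=env.read_state()
u,v=proj(s,st['eef_pos']).astype(int)
cv2.imwrite('pics/a8.png',cv2.resize(s['img'][v-40:v+40,u-50:u+50],None,fx=6,fy=6,interpolation=cv2.INTER_CUBIC))
E
```

```text
15.9 [ 0.511  -0.1583  0.1783] [-0.98  0.   -1.06] [ 0.009 -0.008  0.033] 0.0194
```

View pics/a8.png

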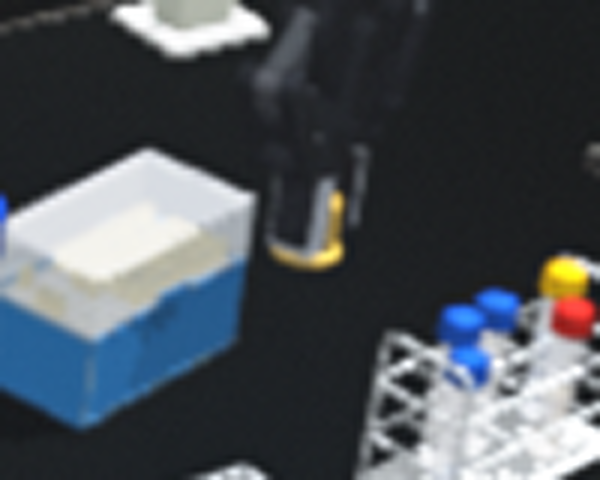

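Request:
apply_moves --targets '[{"linear":[-3,0,2.4],"yaw":0,"jaw":10},{"linear":[-7,0,5.5],"yaw":0,"jaw":10},{"linear":[-11,0,8.6],"yaw":0,"jaw":10},{"linear":[-15,0,11.8],"yaw":0,"jaw":10},{"linear":[-19,0,14.9],"yaw":0,"jaw":10},{"linear":[-22,0,17.2],"yaw":0,"jaw":10},{"linear":[-23.3,0,18.3],"yaw":0,"jaw":10},{"linear":[-23.3,0,18.3],"yaw":0,"jaw":10},{"linear":[-23.3,0,18.3],"yaw":0,"jaw":10},{"linear":[-23.3,0,18.3],"yaw":0,"jaw":10}]'

```text
t: 16.95
eef_pos: [0.5883, 0.125, 0.1764]
orientation: [[0.387, -0.002, 0.922], [-0.922, -0.002, 0.387], [0.001, -1.0, -0.002]]
ft_force: [0.3, 0.4, -0.4]
opening: 0.0194
```

```bash
python3 st.py
```

```text
16.95 [0.5883 0.125  0.1764] [ 0.26  0.41 -0.39] [0.029 0.012 0.009] 0.0194
```

Request:
apply_moves --targets '[{"linear":[0,1.5,0],"yaw":0,"jaw":10},{"linear":[0,2.5,0],"yaw":0,"jaw":10},{"linear":[0,3,0],"yaw":0,"jaw":10},{"linear":[0,3,0],"yaw":0,"jaw":10},{"linear":[0,3,0],"yaw":0,"jaw":10}]'

```text
t: 17.45
eef_pos: [0.5887, 0.1276, 0.1471]
orientation: [[0.389, -0.0, 0.921], [-0.921, 0.0, 0.389], [-0.0, -1.0, -0.0]]
ft_force: [-0.1, 0.6, -1.0]
opening: 0.0196
```

```bash
python3 st.py
```

```text
17.45 [0.5887 0.1276 0.1471] [-0.07  0.57 -0.97] [-0.017  0.063 -0.031] 0.0196
```

```bash
python3 - <<'E'
from m import *
s=snap('scene')
hsv=cv2.cvtColor(s['img'],cv2.COLOR_BGR2HSV);H,S,V=[hsv[...,i].astype(int) for i in range(3)]
for r in range(200,216): print(r,S[r,268:290],V[r,268:290])
u,v=proj(s,[.588,.127,.13]).astype(int);print(u,v)
cv2.imwrite('pics/a9.png',cv2.resize(s['img'][v-30:v+40,u-40:u+40],None,fx=8,fy=8,interpolation=cv2.INTER_CUBIC))
E
```

```text
200 [ 28  36  43  39  39  39  43  31  27  27  22 109 153 153 150  46  41  28
  26  24  34  27] [ 36  42  47  46  46  46  42  58 123 163 140 169 226 223 155  55  75 117
 100  42  37  38]
201 [ 28  44  43  44  40  40  36  30  27  27  12  99 152 154 148  52  37  28
  28  34  28  26] [ 37  41  47  46  45  45  43  60 123 163 144 155 193 199 152  54  76 118
 101  45  37  39]
202 [ 34  36  39  41  40  38  44  33  26  23   7 101 152 153 147  46  36  31
  28  32  34  27] [ 37  42  46  44  45  47  46  70 129 163 143 159 193 198 151  56  78  99
  72  40  38  38]
203 [ 28  36  41  39  39  38  41  31  24  25   9  99 149 152 146  52  45  33
  29  33  33  33] [ 37  42  44  46  46  47  44  66 126 164 144 159 193 196 150  54  57  62
  44  39  39  39]
204 [ 27  40  42  39  40  40  36  30  25  26   9 103 151 152 148 101  39  44
  39  26  26  33] [ 38  38  43  46  45  45  43  59 123 164 144 159 193 195 158  76  39  41
  39  39  39  39]
205 [ 40  27  32  34  36  44  44  33  27  27  11 111 153 153 150 151  72  40
  38  26  26  33] [ 38  38  55  67  57  46  41  62 124 163 137 151 190 200 219 181  57  38
  
[... 1091 characters left out ...]
 18 19 21 33 66 92 73 45 25 13 20 19 19 24] [ 41  43  43  46  54  60  65 129 188 192 160 108  62  50  49  45  41  39
  39  41  41  43]
213 [135 146 149 160 156 133  81  25  20  20  24  35  68 128 148 147 114 102
  81  67  54  24] [ 91 103 106 124 155 172 155 154 176 177 160 162 162 145 138 106  76  65
  57  53  47  42]
214 [176 179 179 168 105  63  17  22  19  24  14  62  57  41 105 169 175 171
 171 162 153 123] [181 184 184 191 213 194 139 149 162 162 148 190 216 218 225 186 163 158
 158 140 117  81]
215 [179 179 177 137  63  54 131  54  18  27   5 120 121   9  77 163 184 180
 176 177 176 174] [205 206 202 201 183 162 161 156 158 160 147 232 247 216 233 210 198 198
 201 195 188 179]
277 210
```

View pics/a9.png

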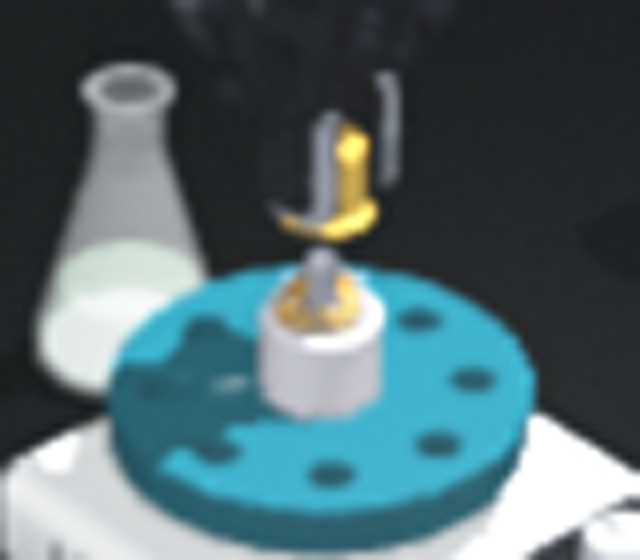

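Request:
apply_moves --targets '[{"linear":[0,0.5,0],"yaw":0,"jaw":10},{"linear":[0,0.9,0],"yaw":0,"jaw":10},{"linear":[0,1.3,0],"yaw":0,"jaw":10},{"linear":[0,1.6,0],"yaw":0,"jaw":10},{"linear":[0,1.6,0],"yaw":0,"jaw":10}]'

```text
t: 18.0
eef_pos: [0.5883, 0.1276, 0.1306]
orientation: [[0.389, -0.001, 0.921], [-0.921, -0.0, 0.389], [-0.0, -1.0, -0.001]]
ft_force: [0.0, -0.8, -1.1]
opening: 0.0197
```

```bash
python3 st.py
```

```text
18.0 [0.5883 0.1276 0.1306] [ 0.05 -0.85 -1.07] [ 0.016 -0.026 -0.019] 0.0197
```

Request:
apply_moves --targets '[{"linear":[0,0.1,0],"yaw":0,"jaw":10},{"linear":[0,0.2,0],"yaw":0,"jaw":10},{"linear":[0,0.3,0],"yaw":0,"jaw":10},{"linear":[0,0.3,0],"yaw":0,"jaw":10}]'

```text
t: 18.4
eef_pos: [0.5888, 0.1276, 0.1281]
orientation: [[0.389, 0.0, 0.921], [-0.921, -0.0, 0.389], [0.0, -1.0, 0.0]]
ft_force: [-0.8, 0.3, -0.3]
opening: 0.0195
```

```bash
python3 st.py
```

```text
18.4 [0.5888 0.1276 0.1281] [-0.8   0.25 -0.33] [ 0.008 -0.04  -0.026] 0.0195
```

Request:
apply_moves --targets '[{"linear":[0,0.1,0],"yaw":0,"jaw":10},{"linear":[0,0.2,0],"yaw":0,"jaw":10}]'

```text
t: 18.6
eef_pos: [0.5895, 0.1276, 0.1267]
orientation: [[0.389, 0.002, 0.921], [-0.921, 0.0, 0.389], [0.0, -1.0, 0.001]]
ft_force: [0.3, -1.2, 4.2]
opening: 0.0198
```

```bash
python3 st.py
```

```text
18.6 [0.5895 0.1276 0.1267] [ 0.34 -1.19  4.23] [-0.16  -0.113  0.033] 0.0198
```

Request:
apply_moves --targets '[{"linear":[0,0.1,0],"yaw":0,"jaw":10},{"linear":[0,0.2,0],"yaw":0,"jaw":10}]'

```text
t: 18.8
eef_pos: [0.5899, 0.1277, 0.1254]
orientation: [[0.389, 0.002, 0.921], [-0.921, 0.0, 0.389], [0.001, -1.0, 0.002]]
ft_force: [-1.1, -0.7, 10.3]
opening: 0.0196
```

```bash
python3 st.py
```

```text
18.8 [0.5899 0.1277 0.1254] [-1.15 -0.67 10.28] [-0.242  0.201  0.029] 0.0196
```

Request:
apply_moves --targets '[{"linear":[0,0.05,0],"yaw":0,"jaw":10},{"linear":[0,0.1,0],"yaw":0,"jaw":10}]'

```text
t: 19.0
eef_pos: [0.5899, 0.1277, 0.1248]
orientation: [[0.389, 0.002, 0.921], [-0.921, 0.0, 0.389], [0.001, -1.0, 0.002]]
ft_force: [-1.8, -1.4, 10.4]
opening: 0.0197
```

Request:
apply_moves --targets '[{"linear":[0,0.05,0],"yaw":0,"jaw":10},{"linear":[0,0.1,0],"yaw":0,"jaw":10}]'

```text
t: 19.2
eef_pos: [0.5898, 0.1276, 0.1237]
orientation: [[0.389, 0.002, 0.921], [-0.921, -0.0, 0.389], [0.001, -1.0, 0.002]]
ft_force: [-0.4, -2.1, 9.5]
opening: 0.0197
```

Request:
apply_moves --targets '[{"linear":[0,0.05,0],"yaw":0,"jaw":10},{"linear":[0,0.1,0],"yaw":0,"jaw":10}]'

```text
t: 19.4
eef_pos: [0.5898, 0.1276, 0.1228]
orientation: [[0.389, 0.002, 0.921], [-0.921, -0.0, 0.389], [0.001, -1.0, 0.002]]
ft_force: [-1.4, -1.3, 10.2]
opening: 0.0195
```

Request:
apply_moves --targets '[{"linear":[0,0,0],"yaw":0,"jaw":10},{"linear":[0,0,0],"yaw":0,"jaw":10}]'

```text
t: 19.6
eef_pos: [0.5898, 0.1276, 0.1224]
orientation: [[0.389, 0.002, 0.921], [-0.921, 0.0, 0.389], [0.001, -1.0, 0.002]]
ft_force: [-0.5, -0.6, 7.3]
opening: 0.0193
```

Request:
apply_moves --targets '[{"linear":[0,0.05,0],"yaw":0,"jaw":10},{"linear":[0,0.1,0],"yaw":0,"jaw":10}]'

```text
t: 19.8
eef_pos: [0.5899, 0.1277, 0.1221]
orientation: [[0.389, 0.002, 0.921], [-0.921, -0.0, 0.389], [0.001, -1.0, 0.002]]
ft_force: [-3.6, -2.4, 16.1]
opening: 0.0195
```

Request:
apply_moves --targets '[{"linear":[0,0,0],"yaw":0,"jaw":10},{"linear":[0,0,0],"yaw":0,"jaw":10}]'

```text
t: 20.0
eef_pos: [0.5898, 0.1277, 0.1221]
orientation: [[0.389, 0.002, 0.921], [-0.921, -0.0, 0.389], [0.001, -1.0, 0.002]]
ft_force: [-2.2, -1.7, 13.0]
opening: 0.0195
```

```bash
python3 st.py; python3 - <<'E'
from m import *
s=snap('scene')
u,v=proj(s,[.588,.127,.13]).astype(int)
cv2.imwrite('pics/b1.png',cv2.resize(s['img'][v-30:v+30,u-30:u+30],None,fx=10,fy=10,interpolation=cv2.INTER_CUBIC))
E
python3 st.py
```

```text
20.0 [0.5898 0.1277 0.1221] [-2.18 -1.72 13.01] [-0.423  0.48  -0.013] 0.0195
20.05 [0.5899 0.1277 0.1221] [-0.69 -2.05 12.85] [-0.404  0.565 -0.037] 0.0198
```

View pics/b1.png

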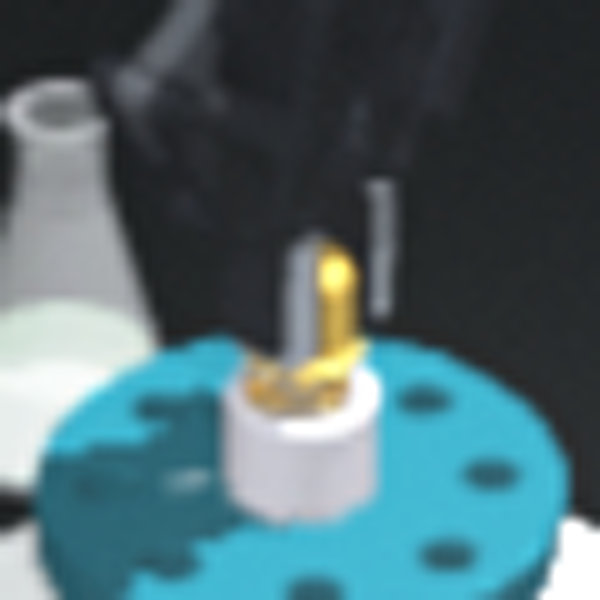

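Request:
apply_moves --targets '[{"linear":[0,0.03,0],"yaw":0,"jaw":10}]'

```text
t: 20.15
eef_pos: [0.5899, 0.1277, 0.122]
orientation: [[0.389, 0.003, 0.921], [-0.921, -0.0, 0.389], [0.001, -1.0, 0.002]]
ft_force: [-4.5, -2.1, 16.8]
opening: 0.0199
```

Request:
apply_moves --targets '[{"linear":[0,0,0],"yaw":0,"jaw":10},{"linear":[0,0,0],"yaw":0,"jaw":10},{"linear":[0,0,0],"yaw":0,"jaw":10}]'

```text
t: 20.45
eef_pos: [0.5899, 0.1277, 0.122]
orientation: [[0.389, 0.003, 0.921], [-0.921, -0.0, 0.389], [0.001, -1.0, 0.002]]
ft_force: [-3.3, -2.0, 16.2]
opening: 0.0198
```

```bash
python3 st.py
```

```text
20.45 [0.5899 0.1277 0.122 ] [-3.26 -1.95 16.19] [-0.467  0.662 -0.002] 0.0198
```

Request:
apply_moves --targets '[{"linear":[-0.02,0,-0.06],"yaw":0,"jaw":10},{"linear":[-0.02,0,-0.06],"yaw":0,"jaw":10}]'

```text
t: 20.65
eef_pos: [0.5898, 0.1277, 0.1221]
orientation: [[0.389, 0.004, 0.921], [-0.921, 0.0, 0.389], [0.001, -1.0, 0.004]]
ft_force: [-1.5, -2.2, 14.6]
opening: 0.0197
```

```bash
python3 st.py
```

```text
20.65 [0.5898 0.1277 0.1221] [-1.47 -2.18 14.65] [-0.383  0.345  0.034] 0.0197
```

Request:
apply_moves --targets '[{"linear":[0.02,0,-0.08],"yaw":0,"jaw":10},{"linear":[0.02,0,-0.08],"yaw":0,"jaw":10}]'

```text
t: 20.85
eef_pos: [0.5898, 0.1277, 0.1221]
orientation: [[0.389, 0.005, 0.921], [-0.921, 0.001, 0.389], [0.001, -1.0, 0.005]]
ft_force: [0.6, -0.6, 12.0]
opening: 0.0195
```

```bash
python3 st.py
```

```text
20.85 [0.5898 0.1277 0.1221] [ 0.57 -0.57 12.01] [-0.186 -0.101  0.02 ] 0.0195
```

Request:
apply_moves --targets '[{"linear":[0,0.04,0],"yaw":0,"jaw":10}]'

```text
t: 20.95
eef_pos: [0.5897, 0.1276, 0.1218]
orientation: [[0.389, 0.005, 0.921], [-0.921, 0.001, 0.389], [0.001, -1.0, 0.005]]
ft_force: [1.2, -0.7, 9.7]
opening: 0.0197
```

Request:
apply_moves --targets '[{"linear":[0,0,0],"yaw":0,"jaw":10},{"linear":[0,0,0],"yaw":0,"jaw":10}]'

```text
t: 21.15
eef_pos: [0.5896, 0.1276, 0.1213]
orientation: [[0.389, 0.005, 0.921], [-0.921, 0.001, 0.389], [0.001, -1.0, 0.005]]
ft_force: [1.6, -0.3, 7.9]
opening: 0.0197
```

```bash
python3 st.py
```

```text
21.15 [0.5896 0.1276 0.1213] [ 1.65 -0.31  7.89] [-0.067 -0.402 -0.002] 0.0197
```

Request:
apply_moves --targets '[{"linear":[0,0.05,0.04],"yaw":0,"jaw":10},{"linear":[0,0.1,0.04],"yaw":0,"jaw":10}]'

```text
t: 21.35
eef_pos: [0.5897, 0.1276, 0.1203]
orientation: [[0.389, 0.004, 0.921], [-0.921, 0.001, 0.389], [0.001, -1.0, 0.004]]
ft_force: [-0.4, -0.2, 12.7]
opening: 0.0193
```

```bash
python3 st.py
```

```text
21.35 [0.5897 0.1276 0.1203] [-0.44 -0.17 12.75] [-0.233  0.04  -0.034] 0.0193
```

Request:
apply_moves --targets '[{"linear":[0,0.05,0],"yaw":0,"jaw":10},{"linear":[0,0.1,0],"yaw":0,"jaw":10}]'

```text
t: 21.55
eef_pos: [0.5897, 0.1276, 0.1194]
orientation: [[0.389, 0.004, 0.921], [-0.921, 0.001, 0.389], [0.001, -1.0, 0.004]]
ft_force: [-0.5, -1.4, 12.1]
opening: 0.0197
```

```bash
python3 st.py
```

```text
21.55 [0.5897 0.1276 0.1194] [-0.45 -1.39 12.05] [-0.203  0.128  0.061] 0.0197
```

Request:
apply_moves --targets '[{"linear":[0,0.05,0],"yaw":0,"jaw":10}]'

```text
t: 21.65
eef_pos: [0.5897, 0.1277, 0.1191]
orientation: [[0.389, 0.004, 0.921], [-0.921, 0.001, 0.389], [0.001, -1.0, 0.004]]
ft_force: [-1.0, -0.8, 14.0]
opening: 0.0198
```

Request:
apply_moves --targets '[{"linear":[0,0.05,0],"yaw":0,"jaw":10}]'

```text
t: 21.75
eef_pos: [0.5898, 0.1277, 0.1188]
orientation: [[0.389, 0.004, 0.921], [-0.921, 0.001, 0.389], [0.001, -1.0, 0.004]]
ft_force: [-1.5, -1.7, 15.4]
opening: 0.0194
```

Request:
apply_moves --targets '[{"linear":[0,0.05,0],"yaw":0,"jaw":10}]'

```text
t: 21.85
eef_pos: [0.5898, 0.1277, 0.1185]
orientation: [[0.389, 0.004, 0.921], [-0.921, 0.001, 0.389], [0.001, -1.0, 0.004]]
ft_force: [-1.7, -1.7, 16.0]
opening: 0.0199
```

```bash
python3 st.py
```

```text
21.85 [0.5898 0.1277 0.1185] [-1.68 -1.72 15.95] [-0.297  0.36  -0.019] 0.0199
```

Request:
apply_moves --targets '[{"linear":[0,0,-0.05],"yaw":0,"jaw":10},{"linear":[0,0,-0.05],"yaw":0,"jaw":10},{"linear":[0,0,-0.05],"yaw":0,"jaw":10}]'

```text
t: 22.15
eef_pos: [0.5897, 0.1276, 0.1183]
orientation: [[0.389, 0.005, 0.921], [-0.921, 0.001, 0.389], [0.001, -1.0, 0.005]]
ft_force: [-0.3, -0.3, 11.3]
opening: 0.0193
```

```bash
python3 st.py; python3 - <<'E'
from m import *
s=snap('scene')
u,v=proj(s,[.588,.127,.13]).astype(int)
cv2.imwrite('pics/b2.png',cv2.resize(s['img'][v-30:v+30,u-30:u+30],None,fx=10,fy=10,interpolation=cv2.INTER_CUBIC))
E
python3 st.py
```

```text
22.15 [0.5897 0.1276 0.1183] [-0.31 -0.32 11.34] [-0.187 -0.114 -0.035] 0.0193
22.2 [0.5897 0.1276 0.1182] [-0.05 -1.26 11.41] [-0.141 -0.153 -0.034] 0.0192
```

View pics/b2.png

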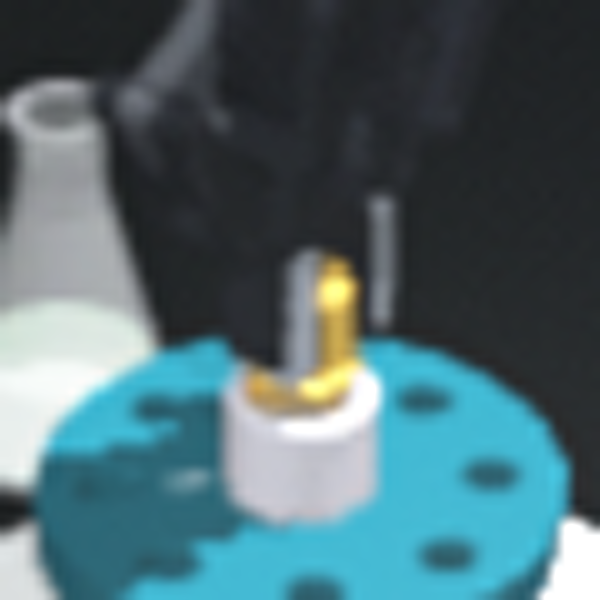

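Request:
apply_moves --targets '[{"linear":[0,0.04,0],"yaw":0,"jaw":10}]'

```text
t: 22.3
eef_pos: [0.5897, 0.1277, 0.1182]
orientation: [[0.389, 0.005, 0.921], [-0.921, 0.001, 0.389], [0.001, -1.0, 0.005]]
ft_force: [-0.7, -1.5, 17.3]
opening: 0.0195
```

Request:
apply_moves --targets '[{"linear":[0,0.04,0],"yaw":0,"jaw":10}]'

```text
t: 22.4
eef_pos: [0.5898, 0.1276, 0.1181]
orientation: [[0.389, 0.005, 0.921], [-0.921, 0.001, 0.389], [0.001, -1.0, 0.005]]
ft_force: [-1.8, -1.7, 18.2]
opening: 0.0196
```

```bash
python3 st.py
```

```text
22.4 [0.5898 0.1276 0.1181] [-1.76 -1.74 18.21] [-0.355  0.413  0.012] 0.0196
```

Request:
apply_moves --targets '[{"linear":[0.05,0,-0.06],"yaw":0,"jaw":10},{"linear":[0.05,0,-0.06],"yaw":0,"jaw":10}]'

```text
t: 22.6
eef_pos: [0.5897, 0.1276, 0.118]
orientation: [[0.389, 0.006, 0.921], [-0.921, 0.002, 0.389], [0.001, -1.0, 0.006]]
ft_force: [0.1, -1.2, 15.0]
opening: 0.0197
```

Request:
apply_moves --targets '[{"linear":[0,0,0],"yaw":0,"jaw":10},{"linear":[0,0,0],"yaw":0,"jaw":10}]'

```text
t: 22.8
eef_pos: [0.5897, 0.1276, 0.1181]
orientation: [[0.389, 0.006, 0.921], [-0.921, 0.002, 0.389], [0.001, -1.0, 0.006]]
ft_force: [0.1, 0.6, 15.5]
opening: 0.0193
```

```bash
python3 st.py
```

```text
22.8 [0.5897 0.1276 0.1181] [ 0.07  0.62 15.5 ] [ 0.04  -0.029 -0.048] 0.0193
```

Request:
apply_moves --targets '[{"linear":[0,0.03,0],"yaw":0,"jaw":10},{"linear":[0,0.03,0],"yaw":0,"jaw":10}]'

```text
t: 23.0
eef_pos: [0.5897, 0.1276, 0.1179]
orientation: [[0.389, 0.006, 0.921], [-0.921, 0.002, 0.389], [0.001, -1.0, 0.006]]
ft_force: [-1.1, -0.1, 16.4]
opening: 0.0193
```

```bash
python3 st.py
```

```text
23.0 [0.5897 0.1276 0.1179] [-1.05 -0.14 16.39] [ 0.025  0.056 -0.058] 0.0193
```

Request:
apply_moves --targets '[{"linear":[0,-0.06,0],"yaw":0,"jaw":10},{"linear":[0,-0.1,0],"yaw":0,"jaw":10},{"linear":[0,-0.1,0],"yaw":0,"jaw":10}]'

```text
t: 23.3
eef_pos: [0.5897, 0.1276, 0.1181]
orientation: [[0.389, 0.006, 0.921], [-0.921, 0.002, 0.389], [0.0, -1.0, 0.006]]
ft_force: [0.9, 0.3, 10.1]
opening: 0.0196
```

```bash
python3 st.py
```

```text
23.3 [0.5897 0.1276 0.1181] [ 0.94  0.32 10.07] [ 0.143 -0.412 -0.004] 0.0196
```

Request:
apply_moves --targets '[{"linear":[0,-0.06,0.03],"yaw":0,"jaw":10},{"linear":[0,-0.13,0.06],"yaw":0,"jaw":10},{"linear":[0,-0.13,0.06],"yaw":0,"jaw":10}]'

```text
t: 23.6
eef_pos: [0.5895, 0.1275, 0.1182]
orientation: [[0.389, 0.004, 0.921], [-0.921, 0.002, 0.389], [0.0, -1.0, 0.005]]
ft_force: [5.2, 1.7, 4.1]
opening: 0.0196
```

```bash
python3 st.py
```

```text
23.6 [0.5895 0.1275 0.1182] [5.16 1.73 4.06] [ 0.393 -1.114  0.047] 0.0196
```

Request:
apply_moves --targets '[{"linear":[0,-0.04,0.12],"yaw":0,"jaw":10},{"linear":[-0.03,-0.05,0.14],"yaw":0,"jaw":10},{"linear":[-0.03,-0.05,0.14],"yaw":0,"jaw":10}]'

```text
t: 23.9
eef_pos: [0.5896, 0.1276, 0.1182]
orientation: [[0.389, 0.002, 0.921], [-0.921, 0.0, 0.389], [0.0, -1.0, 0.002]]
ft_force: [4.6, 0.6, 6.5]
opening: 0.0199
```

```bash
python3 st.py
```

```text
23.9 [0.5896 0.1276 0.1182] [4.63 0.57 6.51] [ 0.089 -0.793 -0.022] 0.0199
```

Request:
apply_moves --targets '[{"linear":[0,-0.04,0.1],"yaw":0,"jaw":10},{"linear":[0,-0.07,0.12],"yaw":0,"jaw":10},{"linear":[0,-0.07,0.12],"yaw":0,"jaw":10}]'

```text
t: 24.2
eef_pos: [0.5896, 0.1276, 0.1183]
orientation: [[0.389, -0.0, 0.921], [-0.921, -0.0, 0.389], [0.0, -1.0, -0.001]]
ft_force: [1.3, -1.0, 4.7]
opening: 0.0196
```

```bash
python3 st.py
```

```text
24.2 [0.5896 0.1276 0.1183] [ 1.33 -0.95  4.7 ] [-0.065 -0.39  -0.001] 0.0196
```

Request:
apply_moves --targets '[{"linear":[0,0,0],"yaw":0,"jaw":26},{"linear":[0,0,0],"yaw":0,"jaw":34},{"linear":[0,0,0],"yaw":0,"jaw":42},{"linear":[0,0,0],"yaw":0,"jaw":50},{"linear":[0,0,0],"yaw":0,"jaw":50},{"linear":[0,-2,0],"yaw":0,"jaw":50},{"linear":[0,-5,0],"yaw":0,"jaw":50},{"linear":[0,-7,0],"yaw":0,"jaw":50},{"linear":[0,-7,0],"yaw":0,"jaw":50},{"linear":[0,-7,0],"yaw":0,"jaw":50}]'

```text
t: 25.2
eef_pos: [0.5897, 0.1278, 0.1883]
orientation: [[0.389, 0.0, 0.921], [-0.921, -0.0, 0.389], [0.0, -1.0, -0.0]]
ft_force: [-0.1, -0.1, -1.4]
opening: 0.042
```

```bash
python3 st.py; python3 - <<'E'
from m import *
s=snap('scene');np.savez('/tmp/s9',**{k:np.array(x) for k,x in s.items()})
u,v=proj(s,[.588,.127,.13]).astype(int)
cv2.imwrite('pics/b3.png',cv2.resize(s['img'][v-30:v+30,u-30:u+30],None,fx=10,fy=10,interpolation=cv2.INTER_CUBIC));print(u-30,v-30)
E
```

```text
25.2 [0.5897 0.1278 0.1883] [-0.1  -0.14 -1.35] [-0.023 -0.034 -0.013] 0.042
247 180
```

View pics/b3.png

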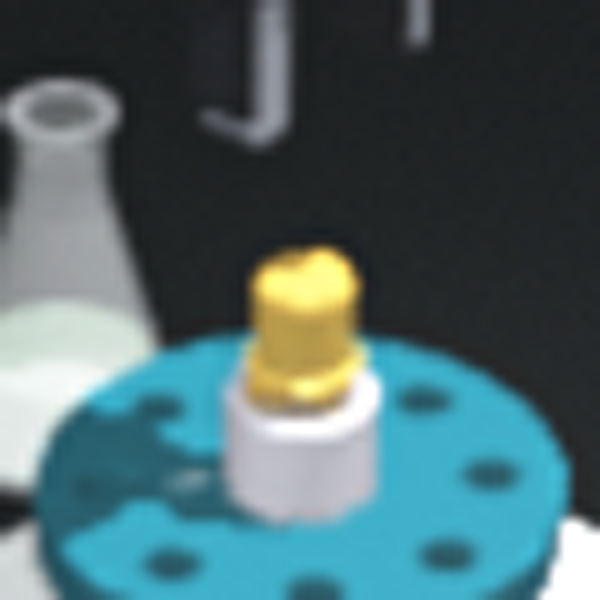

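Request:
apply_moves --targets '[{"linear":[0,0,0],"yaw":0,"jaw":0},{"linear":[0,0,0],"yaw":0,"jaw":0},{"linear":[0,0,0],"yaw":0,"jaw":0},{"linear":[0,1.5,0],"yaw":0,"jaw":0},{"linear":[0,3,0],"yaw":0,"jaw":0},{"linear":[0,4.2,0],"yaw":0,"jaw":0},{"linear":[0,4.5,0],"yaw":0,"jaw":0},{"linear":[0,4.5,0],"yaw":0,"jaw":0},{"linear":[0,4.5,0],"yaw":0,"jaw":0}]' --newtons 60

```text
t: 26.15
eef_pos: [0.5901, 0.1281, 0.1436]
orientation: [[0.389, 0.0, 0.921], [-0.921, 0.0, 0.389], [-0.0, -1.0, 0.0]]
ft_force: [0.6, 0.3, -0.0]
opening: -0.0002
```

```bash
python3 st.py
```

```text
26.15 [0.5901 0.1281 0.1436] [ 0.6   0.35 -0.05] [-0.021 -0.012  0.01 ] -0.0002
```

Request:
apply_moves --targets '[{"linear":[0,0.1,0],"yaw":0,"jaw":0},{"linear":[0,0.2,0],"yaw":0,"jaw":0},{"linear":[0,0.3,0],"yaw":0,"jaw":0},{"linear":[0,0.3,0],"yaw":0,"jaw":0}]'

```text
t: 26.55
eef_pos: [0.5898, 0.1278, 0.1404]
orientation: [[0.389, -0.0, 0.921], [-0.921, -0.0, 0.389], [0.0, -1.0, -0.0]]
ft_force: [-0.7, 0.6, -0.7]
opening: 0.0006
```

Request:
apply_moves --targets '[{"linear":[0,0.05,0],"yaw":0,"jaw":0},{"linear":[0,0.1,0],"yaw":0,"jaw":0},{"linear":[0,0.1,0],"yaw":0,"jaw":0}]'

```text
t: 26.85
eef_pos: [0.59, 0.128, 0.1397]
orientation: [[0.389, 0.0, 0.921], [-0.921, 0.0, 0.389], [0.0, -1.0, 0.0]]
ft_force: [-1.1, 0.2, 2.7]
opening: 0.0002
```

Request:
apply_moves --targets '[{"linear":[0,0.05,0],"yaw":0,"jaw":0},{"linear":[0,0.05,0],"yaw":0,"jaw":0}]'

```text
t: 27.05
eef_pos: [0.5901, 0.128, 0.1397]
orientation: [[0.389, 0.001, 0.921], [-0.921, -0.0, 0.389], [0.0, -1.0, 0.001]]
ft_force: [-1.5, 0.1, 7.0]
opening: 0.0001
```

Request:
apply_moves --targets '[{"linear":[0,0.05,0],"yaw":0,"jaw":0},{"linear":[0,0.05,0],"yaw":0,"jaw":0}]'

```text
t: 27.25
eef_pos: [0.5901, 0.128, 0.1396]
orientation: [[0.389, 0.001, 0.921], [-0.921, -0.0, 0.389], [0.0, -1.0, 0.001]]
ft_force: [-3.0, -2.5, 9.8]
opening: -0.0005
```

Request:
apply_moves --targets '[{"linear":[0,0.03,0],"yaw":0,"jaw":0},{"linear":[0,0.03,0],"yaw":0,"jaw":0}]'

```text
t: 27.45
eef_pos: [0.5902, 0.128, 0.1395]
orientation: [[0.389, 0.001, 0.921], [-0.921, -0.0, 0.389], [0.001, -1.0, 0.001]]
ft_force: [-4.4, -1.7, 12.8]
opening: 0.0001
```

```bash
python3 st.py
```

```text
27.45 [0.5902 0.128  0.1395] [-4.38 -1.75 12.78] [-0.283  0.856 -0.01 ] 0.0001
```

Request:
apply_moves --targets '[{"linear":[0,0.03,-0.06],"yaw":0,"jaw":0},{"linear":[0,0.03,-0.06],"yaw":0,"jaw":0}]'

```text
t: 27.65
eef_pos: [0.5901, 0.128, 0.1395]
orientation: [[0.389, 0.002, 0.921], [-0.921, 0.0, 0.389], [0.001, -1.0, 0.002]]
ft_force: [-2.2, -1.4, 12.5]
opening: 0.0001
```

Request:
apply_moves --targets '[{"linear":[0,0.03,-0.06],"yaw":0,"jaw":0},{"linear":[0,0.03,-0.06],"yaw":0,"jaw":0}]'

```text
t: 27.85
eef_pos: [0.59, 0.128, 0.1395]
orientation: [[0.389, 0.003, 0.921], [-0.921, 0.001, 0.389], [0.001, -1.0, 0.003]]
ft_force: [-3.6, -1.4, 12.7]
opening: 0.0
```

```bash
python3 st.py
```

```text
27.85 [0.59   0.128  0.1395] [-3.61 -1.36 12.72] [-0.15   0.573 -0.017] 0.0
```

Request:
apply_moves --targets '[{"linear":[0,0.05,-0.06],"yaw":0,"jaw":0},{"linear":[0,0.05,-0.06],"yaw":0,"jaw":0}]'

```text
t: 28.05
eef_pos: [0.59, 0.128, 0.1394]
orientation: [[0.389, 0.004, 0.921], [-0.921, 0.001, 0.389], [0.001, -1.0, 0.004]]
ft_force: [-1.6, -0.9, 15.6]
opening: 0.0003
```

Request:
apply_moves --targets '[{"linear":[0,0.04,-0.03],"yaw":0,"jaw":0},{"linear":[0,0.04,-0.03],"yaw":0,"jaw":0}]'

```text
t: 28.25
eef_pos: [0.59, 0.1279, 0.1394]
orientation: [[0.389, 0.005, 0.921], [-0.921, 0.001, 0.389], [0.001, -1.0, 0.005]]
ft_force: [-1.5, -1.2, 16.9]
opening: 0.0001
```

```bash
python3 st.py
```

```text
28.25 [0.59   0.1279 0.1394] [-1.5  -1.21 16.91] [-0.154  0.483 -0.028] 0.0001
```

Request:
apply_moves --targets '[{"linear":[0,0.02,-0.07],"yaw":0,"jaw":0},{"linear":[0,0.02,-0.07],"yaw":0,"jaw":0}]'

```text
t: 28.45
eef_pos: [0.5899, 0.1279, 0.1394]
orientation: [[0.389, 0.006, 0.921], [-0.921, 0.002, 0.389], [0.001, -1.0, 0.006]]
ft_force: [-1.5, -0.0, 16.4]
opening: 0.0002
```

```bash
python3 st.py
```

```text
28.45 [0.5899 0.1279 0.1394] [-1.49 -0.04 16.38] [-0.052  0.253  0.029] 0.0002
```

Request:
apply_moves --targets '[{"linear":[0,0.03,-0.05],"yaw":0,"jaw":0},{"linear":[0,0.03,-0.05],"yaw":0,"jaw":0}]'

```text
t: 28.65
eef_pos: [0.5898, 0.1279, 0.1393]
orientation: [[0.389, 0.007, 0.921], [-0.921, 0.002, 0.389], [0.001, -1.0, 0.007]]
ft_force: [-1.3, -0.8, 17.6]
opening: -0.0002
```

```bash
python3 st.py
```

```text
28.65 [0.5898 0.1279 0.1393] [-1.34 -0.75 17.62] [ 0.006  0.135 -0.025] -0.0002
```

Request:
apply_moves --targets '[{"linear":[0,0.02,-0.02],"yaw":0,"jaw":0},{"linear":[0,0.02,-0.02],"yaw":0,"jaw":0}]'

```text
t: 28.85
eef_pos: [0.5898, 0.1279, 0.1393]
orientation: [[0.389, 0.007, 0.921], [-0.921, 0.002, 0.389], [0.001, -1.0, 0.008]]
ft_force: [-0.4, -0.1, 18.8]
opening: 0.0003
```

```bash
python3 st.py
```

```text
28.85 [0.5898 0.1279 0.1393] [-0.4  -0.12 18.78] [0.045 0.137 0.033] 0.0003
```

Request:
apply_moves --targets '[{"linear":[0,-0.1,0.1],"yaw":0,"jaw":0},{"linear":[0,-0.3,0.2],"yaw":0,"jaw":0},{"linear":[0,-2,0.3],"yaw":0,"jaw":0},{"linear":[0,-5,0.3],"yaw":0,"jaw":0},{"linear":[0,-9,0.3],"yaw":0,"jaw":0},{"linear":[0,-9,0.3],"yaw":0,"jaw":0},{"linear":[0,-9,0.3],"yaw":0,"jaw":0},{"linear":[0,-9,0.3],"yaw":0,"jaw":0}]'

```text
t: 29.65
eef_pos: [0.5885, 0.1273, 0.2245]
orientation: [[0.389, -0.002, 0.921], [-0.921, -0.001, 0.389], [-0.0, -1.0, -0.002]]
ft_force: [-0.9, -0.2, -0.1]
opening: -0.0003
```

```bash
python3 st.py; python3 - <<'E'
from m import *
s=snap('scene')
u,v=proj(s,[.588,.127,.13]).astype(int)
cv2.imwrite('pics/b4.png',cv2.resize(s['img'][v-50:v+60,u-70:u+70],None,fx=5,fy=5,interpolation=cv2.INTER_CUBIC))
o=dict(np.load('/tmp/s9.npz'))
for q in(o,s):
    hsv=cv2.cvtColor(q['img'],cv2.COLOR_BGR2HSV);m=(hsv[...,0]>15)&(hsv[...,0]<32)&(hsv[...,1]>90)&(hsv[...,2]>90);m[:195]=0;m[230:]=0;m[:,:265]=0;m[:,290:]=0
    c=big(m);M=cv2.moments(c);print(cv2.boundingRect(c),M['m10']/M['m00'],M['m01']/M['m00'])
E
```

```text
29.65 [0.5885 0.1273 0.2245] [-0.86 -0.15 -0.14] [-0.026  0.016 -0.044] -0.0003
(272, 205, 11, 16) 276.90782828282823 212.28661616161617
(272, 204, 11, 17) 276.89506172839504 212.12222222222223
```

View pics/b4.png

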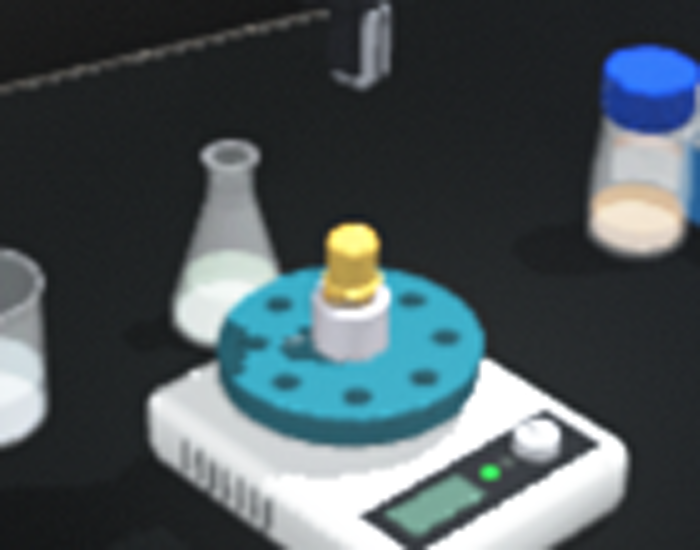

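```bash
python3 -c "
from bench import env
print(env.sign_off())"
```

```text
the job is handed in; nothing more can be done
None
```

The platter is down on the bearing collar and the axle cap is pressed onto the spindle. I handed the job in at about 29.7 s. No verdict came back.

- **Platter:** I lowered it over the spindle, using the side force to centre the bore. It touched down with about 6 N on the bearing, at the height expected for the collar.
- **Cap:** The teeth met the dome where expected, and the cap slid down at about 11 N. It jammed once from a side load, about 4 mm above where it ended up. Shifting the gripper sideways freed it.
- **Spring load:** The push then rose to about 17–18 N, at roughly 8 N per mm near the end, so I stopped, let go and tested it. Pressing the closed top with shut fingers, the cap held about 19 N with less than 0.5 mm of movement and little side load.

The last picture shows the cap upright and in place, the platter level, and the flask and bottle standing. The beaker was only partly in view. The gripper is clear of everything.

- **Not measured directly:** I worked out the spring load from total push minus tooth friction. It is at least about 6 N, probably around 10 N, and never above about 19 N.
- **Checks that disagreed:** The camera estimates of the spindle position differed by 1–2 mm, so I relied on feel there. The first force rise, at the jam, looked like the spring but was not.

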